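# Raise the sloping sash of a printer enclosure to its pointer

### The job

Push the sloping window of the printer enclosure upward from beneath the lip along its lower edge, until the underside of the lip's outer edge is level with the steel pointer clamped on the side post; then leave it standing there and take the hand away. Push with the fingers only, do not pinch the lip, and leave the pointer and the loose things on the table where they are.

Things in the scene. Friction and masses are not known exactly. Their poses are not given: they have to be found in the camera images.
- enclosure: Fixed printer enclosure, 310 mm deep, 400 wide, 360 high: grey base, aluminium posts, clear panels. Origin on the table, middle of its front foot; x into it, y left, z up; turned about z only. Its front is a plane starting 30 mm above the origin and rising at 50 degrees from horizontal towards +x. Posts 24 mm wide run up this slope at y = +-172 mm, 17 mm proud of the plane.
- sash (a joint): Travel of the sliding window up the slope (m), 0 shut, 0.170 open; 10 mm of travel is 6.4 mm along the enclosure's x and 7.7 mm up. Window 310 mm wide, 200 long, aluminium frame, clear pane. Counterbalanced: it stays wherever it is left and slides up or down under roughly 2 to 5 N along the slope.
- lip_edge (a point): Middle of the lower outer edge of the window's lip; moves with the window, enclosure's axes. Lip: plate 8 mm thick, 260 wide, along the window's lower edge, standing 44 mm out from the window's mid-plane, square to it (towards the robot and up). Window shut: 97 mm above the table, x = -2 mm in the enclosure. A rubber strip 6 mm thick lies on the lip's top, 16 mm back from the outer edge.
- pointer_tip (a point): Inner end of a small steel blade on a black clamp (30 x 36 x 40 mm) on the right-hand (enclosure -y) post, 143 mm from the enclosure's middle, 13 mm beyond the lip's end: the height where lip_edge must stop. The upper face of the blade is then in the plane of the lip's underside. Enclosure's axes. Set anew each time, at least 20 mm above the lip; stiff, stays unless shoved hard.
- spool: Loose small filament spool lying flat, 100 mm across, 50 mm high, black with red filament; origin middle of its underside. Leave alone.
- jar: Loose white screw jar with black cap, 54 mm across, 70 mm high, standing; origin middle of its underside. Leave alone.
- driver: Loose screwdriver with grey handle lying on the table. Leave alone.

How it is judged:
By the outcome, as a careful person would: the job done as asked, in the order asked, and still so for the second after the job is handed in, with the robot touching nothing.
It also fails if it takes over 48 s, if anything falls off the work surface, if the arm or the gripper's body presses on something with over 40 N, if the wrist force passes 120 N, or if a joint passes its speed limit or range.

### The arm

A 6-joint arm with a two-finger parallel gripper is mounted at the origin on the work surface. World frame = base frame: x ahead of the robot, y to its left, z up, the work surface at z = 0. Lengths are in m, angles in degrees, forces in N, time in s.
With the tool pointing down it reaches from about 0.4 to 0.825 m from the base axis. Payload 7 kg.
Tool frame: the origin (TCP) lies midway between the tips of the shut fingers; the grasp point (between the pads) lies 19 mm behind it (r.grasp_offset is the distance from the TCP to the grasp point, in m); z points along the fingers, x is the direction in which the jaws open and shut, and the axes are right-handed (so a half turn about z gives the same grasp; the last joint's range is limited). The gripper opens to 88 mm and grips with 3 to 60 N. Pads are 19 mm wide; open, the fingers measure 130 mm over their backs; the gripper's body (78 mm by 193 mm) begins 47 mm behind the grasp point.
Start: joints at [-58.551, 20.546, 0.682, 0, -70.136, -16.507], TCP at [0.174, -0.652, 0.227] pointing down, gripper open.
Joint ranges: [-176.03, 176.03], [-82.01, 121.73], [-58.28, 71.71], [-173.87, 95.51], [-174.79, -0.11], [-173.66, 173.66]. Speed limits (degrees/s): [136.94, 136.94, 172.46, 180, 180, 180].

### API

Orientations are given as [roll, pitch, yaw] about the fixed x, y, z axes, in that order (R = Rz(yaw) Ry(pitch) Rx(roll)).
In Python, from plant import r gives the robot as it stands.
- The arm moves only by the tool step_arm, never from a script. Its argument "deltas" is a list of rows, each a list of 7 numbers: the turn, a rotation vector about the tool's x, y, z in rad, then the shift along the tool's x, y, z in mm, then the opening, from -1 (shut) to 1 (fully open), so that 0 is half open. In form: [[ax, ay, az, x, y, z, grip], ...]. A call has 1 to 10 rows; each row shifts and turns the pose as measured when the row begins, along the tool's axes as they then stand; what a row does not reach is not made up. A row lasts 1/10 s, in which the tool goes at most 50 mm and 8.59 degrees, less where a joint would pass 70% of its speed; a pose out of reach is approached as far as the arm can. A call with a gripper value outside its range is refused whole. The fingers move at their own pace and stop on an object; "squeeze" is the grip in N (left out, the last holds). Time passes only in rows, so rows that do not move let the fingers close. It gives the time, the measured TCP pose, the force and the opening at its end, in the units of the state.
- r.get_state(): the state, without advancing time (a new reading comes with each control period).
- r.capture(name): name is "scene" or "top" or "wrist"; returns the picture (400x640x3 uint8, red, green, blue); there is no depth.
- r.camera_info(name): a dict with "vertical_fov" (degrees; the focal length in pixels is half the picture's height over the tangent of half this angle, whatever the lens; pixels are square), "cx", "cy" (the principal point, pixels), "view" (4x4, takes a point from world to camera coordinates). Camera axes: x right, y down, z forward; pixel columns grow to the right and rows downward; lengths in m; the calibration is good to about 2 mm. The wrist camera is an equidistant fisheye: a pixel r from the principal point sees the ray r / f radians off the axis. A picture is of the moment at which its call begins: read the wrist's pose just before it. camera_info takes no time and is no camera call; for the wrist camera it gives the pose at the moment of the call.
- r.close_job(): hands the job in, once; it reports no verdict.
The state is a dict: "time_s": time; "joints": joint angles; "qd": joint speeds; "joint_torque": joint torques, N m; "tcp_pos": TCP position; "eef_rot": TCP orientation; "contact_force": force on the tool from outside, world axes, zero at the start; "moment": the same for the moment, N m; "gripper_width": finger opening in m.
Only numpy, scipy, OpenCV 4.12 (cv2) and the standard library are available. Lean on these libraries where they do the work, as an engineer would, in place of code of your own. Each camera call takes 0.05 s, during which the arm holds its last target.

## Working session

There is one attempt and no reset: what is moved stays moved. The work goes in short steps, Python scripts to look and compute and a tool call to move; the robot and the scene stay as the last step left them, time stands still between calls to the robot, and variables do not carry over. Pictures are saved under pics/ and viewed, and the job is handed in when it is done.

Besides the shell and the picture viewer there is one more tool, called after "Call:" as name(argument=value, ...) on one line, values as JSON. step_arm: Moves the arm, as the interface text tells. Its arguments: {"type":"object","properties":{"deltas":{"type":"array","items":{"type":"array","items":{"type":"number"}}},"squeeze":{"type":"number"}},"required":["deltas"]}

```bash
ls; mkdir -p pics
python3 - <<'E'
from plant import r
import cv2
print(r.get_state())
for n in ("scene","top","wrist"):
    i=r.camera_info(n); print(n,i)
    im=r.capture(n); cv2.imwrite(f"pics/{n}0.png",im[:,:,::-1])
E
```

```text
pics
{'time_s': 0.0, 'joints': array([-5.85497200e+01,  2.05919458e+01,  6.34336975e-01, -1.94524825e-02,
       -7.01348773e+01, -1.65070738e+01]), 'qd': array([-0.12419698, -0.05461334,  0.06140234, -0.01278136,  0.00376265,
        0.01213331]), 'joint_torque': array([-9.02587344e-04, -5.82722139e+01,  2.93054849e+01,  6.99767634e+00,
        6.89112276e-03, -1.49005054e-04]), 'tcp_pos': array([ 0.17390874, -0.65171851,  0.22562329]), 'eef_rot': array([-1.79991252e+02, -9.38704978e-02,  1.04936574e+02]), 'contact_force': array([-0.30278406,  0.47349134, -0.15434466]), 'moment': array([-0.0113911 ,  0.00666457, -0.06460775]), 'gripper_width': 0.08752207249808226}
scene {'vertical_fov': 46.197346208271064, 'cx': 328.1803473557955, 'cy': 196.6877652698659, 'view': array([[-0.63451444,  0.77266882,  0.01934714,  0.2814626 ],
       [ 0.47446889,  0.409149  , -0.77940771, -0.11929667],
       [-0.6101399 , -0.48536583, -0.62621826,  1.46710272],
       [ 0.        ,  0.        ,  0.        ,  1.        ]])}
top {'vertical_fov': 57.79982136451479, 'cx': 315.18703046210544, 'cy': 202.52680630825287, 'view': array([[-0.02785214, -0.99943837,  0.01863355,  0.00487981],
       [-0.99807987,  0.02677291, -0.05585511,  0.42185977],
       [ 0.05532487, -0.02015346, -0.99826499,  0.97593406],
       [ 0.        ,  0.        ,  0.        ,  1.        ]])}
wrist {'vertical_fov': 65.70646984690485, 'cx': 317.46162942595896, 'cy': 197.24361372790642, 'view': array([[-2.57704826e-01,  9.66223315e-01,  8.53711324e-04,
         6.74486324e-01],
       [ 9.34452893e-01,  2.49006320e-01,  2.54545957e-01,
        -3.23635143e-02],
       [ 2.45735659e-01,  6.63954746e-02, -9.67060302e-01,
         3.89582534e-01],
       [ 0.00000000e+00,  0.00000000e+00,  0.00000000e+00,
         1.00000000e+00]])}
```

View pics/scene0.png

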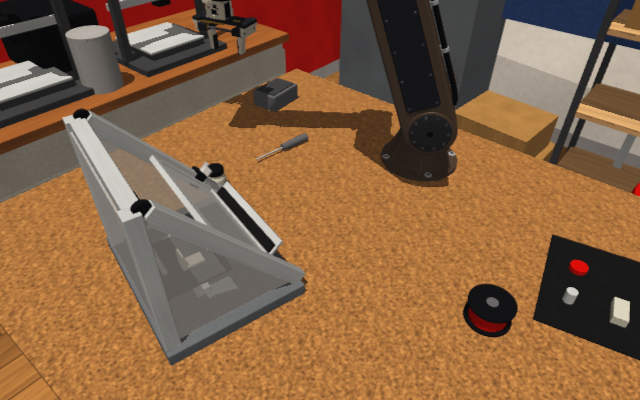

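View pics/top0.png

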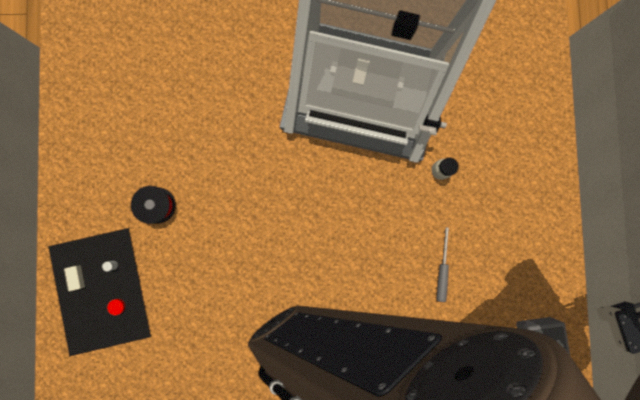

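View pics/wrist0.png

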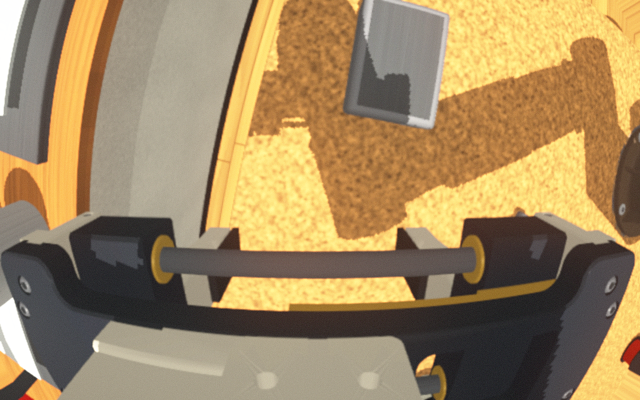

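Run:
```python
import cv2
t=cv2.imread("pics/top0.png");s=cv2.imread("pics/scene0.png")
cv2.imwrite("pics/tc.png",cv2.resize(t[0:180,270:470],None,fx=3.3,fy=3.3,interpolation=cv2.INTER_CUBIC))
cv2.imwrite("pics/sc.png",cv2.resize(s[90:370,60:320],None,fx=2.1,fy=2.1,interpolation=cv2.INTER_CUBIC))
cv2.imwrite("pics/sc2.png",cv2.resize(s[150:260,150:310],None,fx=5,fy=5,interpolation=cv2.INTER_CUBIC))
```

```text
(no output)
```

View pics/tc.png

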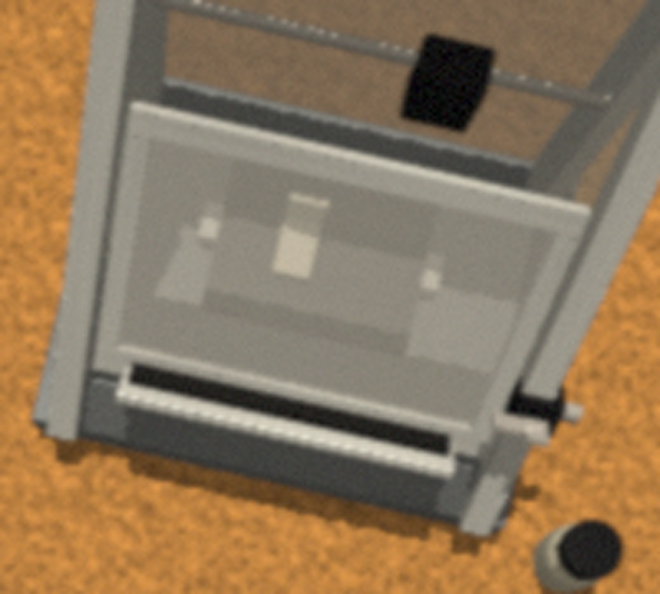

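View pics/sc.png

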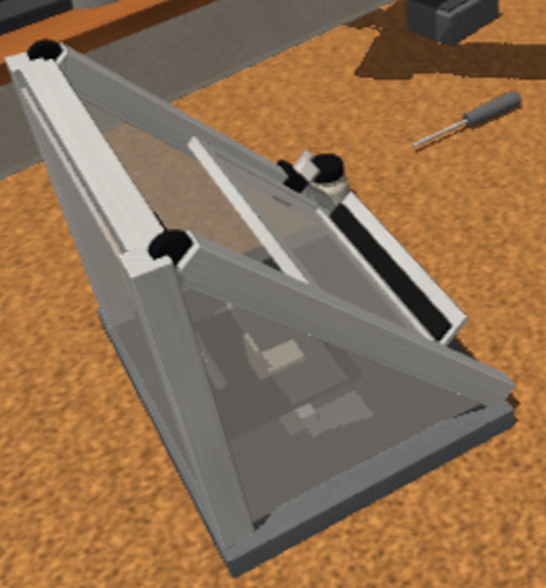

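View pics/sc2.png

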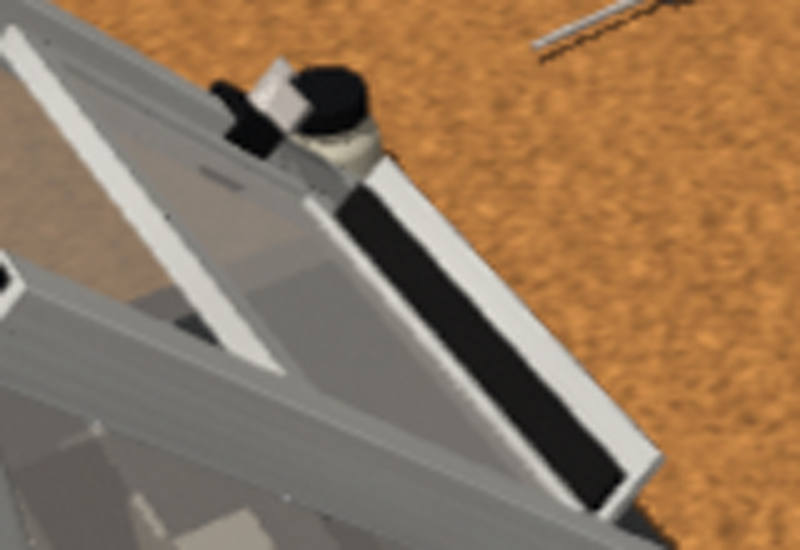

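```bash
cat > h.py <<'E'
import numpy as np
from scipy.spatial.transform import Rotation as Ro
def ray(info,px,fish=False):
    f=200/np.tan(np.radians(info["vertical_fov"]/2)); V=info["view"]
    d=np.array([px[0]-info["cx"],px[1]-info["cy"]],float)
    if fish:
        rr=np.hypot(*d); th=rr/f; v=np.r_[d/rr*np.sin(th),np.cos(th)]
    else: v=np.r_[d/f,1]; v/=np.linalg.norm(v)
    return -V[:3,:3].T@V[:3,3], V[:3,:3].T@v
def tri(rs):
    A=np.zeros((3,3));b=np.zeros(3)
    for c,d in rs:
        P=np.eye(3)-np.outer(d,d);A+=P;b+=P@c
    p=np.linalg.solve(A,b); return p,[np.linalg.norm((np.eye(3)-np.outer(d,d))@(p-c))*1e3 for c,d in rs]
def proj(info,p,fish=False):
    f=200/np.tan(np.radians(info["vertical_fov"]/2)); V=info["view"]
    q=V[:3,:3]@p+V[:3,3]
    rr=np.hypot(q[0],q[1])
    k=f*np.arctan2(rr,q[2])/rr if fish else f/q[2]
    return np.array([info["cx"]+q[0]*k,info["cy"]+q[1]*k])
E
python3 - <<'E'
from plant import r
from h import *
T=r.camera_info("top");S=r.camera_info("scene")
tc=lambda u,v:(u/3.3+270,v/3.3); s2=lambda u,v:(u/5+150,v/5+150)
L=tri([ray(T,tc(120,390)),ray(S,s2(660,458))]);R=tri([ray(T,tc(455,463)),ray(S,s2(390,158))])
print(L,R,np.linalg.norm(L[0]-R[0]),(L[0]+R[0])/2)
d=L[0]-R[0];print(np.degrees(np.arctan2(-d[0],d[1])))
P=tri([ray(T,tc(500,420)),ray(S,s2(290,130))]);print("ptr",P)
for n,u in (("Lfoot",tc(38,428)),("Rfoot",tc(500,535)),("jar",tc(560,570))):
    c,dd=ray(T,u);print(n,c+dd*(-c[2]/dd[2]))
for u in ((447,230),(443,300)):
    c,dd=ray(T,u);print('drv',c+dd*(-c[2]/dd[2]))
E
```

```text
(array([0.62477959, 0.01367257, 0.11101022]), [np.float64(2.849948617663056), np.float64(2.849948617663054)]) (array([ 0.56118516, -0.23449015,  0.1153425 ]), [np.float64(4.504723648369151), np.float64(4.504723648369132)]) 0.25621817924286017 [ 0.59298237 -0.11040879  0.11317636]
-14.37337143368057
ptr (array([ 0.59066151, -0.26694139,  0.13226669]), [np.float64(1.430061934802995), np.float64(1.430061934803102)])
Lfoot [0.62807883 0.08121182 0.        ]
Rfoot [ 0.52744414 -0.30677882  0.        ]
jar [ 0.49639087 -0.35644668  0.        ]
drv [ 3.36638679e-01 -3.69253430e-01  1.11022302e-16]
drv [ 0.14616359 -0.34901277  0.        ]
```

```bash
cat >> h.py <<'E'
def plan(st,waypts,n):
    # poses list -> rows in tool frame
    pass
def delta(p0,R0,p1,R1):
    rv=(R0.inv()*R1).as_rotvec(); t=R0.inv().apply(p1-p0)*1e3
    return [round(float(v),3) for v in rv]+[round(float(v),1) for v in t]
E
python3 - <<'E'
from plant import r
from h import *
s=r.get_state();p=s["tcp_pos"];y0=105.0
a0=np.arctan2(p[1],p[0]);r0=np.hypot(p[0],p[1])
g=np.array([0.50,-0.095]);a1=np.arctan2(g[1],g[0]);r1=np.hypot(*g)
N=20;P=[];
for k in range(N+1):
    u=k/N; a=a0+(a1-a0)*u; rr=r0+(r1-r0)*u
    P.append((np.array([rr*np.cos(a),rr*np.sin(a),.226+.05*u]),Ro.from_euler('xyz',[180,0,y0+150.6*u],degrees=True)))
for k in range(N): print(delta(*P[k],*P[k+1]))
E
```

```text
[0.0, 0.0, -0.131, 9.3, 37.4, -2.5]
[-0.0, 0.0, -0.131, 6.5, 37.5, -2.5]
[-0.0, 0.0, -0.131, 3.7, 37.4, -2.5]
[0.0, 0.0, -0.131, 1.0, 37.1, -2.5]
[0.0, 0.0, -0.131, -1.7, 36.7, -2.5]
[0.0, 0.0, -0.131, -4.3, 36.0, -2.5]
[0.0, 0.0, -0.131, -6.8, 35.1, -2.5]
[0.0, 0.0, -0.131, -9.2, 34.1, -2.5]
[0.0, 0.0, -0.131, -11.5, 32.9, -2.5]
[-0.0, 0.0, -0.131, -13.7, 31.6, -2.5]
[0.0, 0.0, -0.131, -15.7, 30.2, -2.5]
[0.0, 0.0, -0.131, -17.6, 28.6, -2.5]
[-0.0, 0.0, -0.131, -19.3, 26.9, -2.5]
[-0.0, 0.0, -0.131, -20.9, 25.1, -2.5]
[0.0, 0.0, -0.131, -22.3, 23.2, -2.5]
[-0.0, 0.0, -0.131, -23.6, 21.2, -2.5]
[-0.0, 0.0, -0.131, -24.7, 19.2, -2.5]
[-0.0, 0.0, -0.131, -25.6, 17.1, -2.5]
[0.0, 0.0, -0.131, -26.4, 15.1, -2.5]
[0.0, 0.0, -0.131, -27.0, 12.9, -2.5]
```

Call:
step_arm(deltas=[[0, 0, -0.131, 9.3, 37.4, -3, -1], [0, 0, -0.131, 6.5, 37.5, -3, -1], [0, 0, -0.131, 3.7, 37.4, -3, -1], [0, 0, -0.131, 1, 37, -3, -1], [0, 0, -0.131, -1.7, 36.7, -3, -1], [0, 0, -0.131, -4.3, 36, -3, -1], [0, 0, -0.131, -6.8, 35, -3, -1], [0, 0, -0.131, -9.2, 34, -3, -1], [0, 0, -0.131, -11.5, 33, -3, -1], [0, 0, -0.131, -13.7, 31.6, -3, -1]])

```text
time_s: 1.15
tcp_pos: [0.4345, -0.3923, 0.2517]
eef_rot: [179.6, -0.4, -177.5]
contact_force: [0.3, -0.1, 0.7]
gripper_width: 0.0131
```

```bash
cat > st.py <<'E'
from plant import r
import numpy as np
s=r.get_state()
for k in ("time_s","joints","tcp_pos","eef_rot","contact_force","gripper_width"): print(k,np.round(s[k],4))
E
python3 st.py
```

```text
time_s 1.15
joints [-23.1223  11.6296  -8.2337  -0.2657 -70.6491  25.6757]
tcp_pos [ 0.4345 -0.3923  0.2517]
eef_rot [ 179.5526   -0.3537 -177.5343]
contact_force [ 0.2739 -0.0898  0.732 ]
gripper_width 0.0131
```

Call:
step_arm(deltas=[[0, 0, -0.131, -15.7, 30, -2.5, -1], [0, 0, -0.131, -17.6, 28.6, -2.5, -1], [0, 0, -0.131, -19.3, 27, -2.5, -1], [0, 0, -0.131, -20.9, 25, -2.5, -1], [0, 0, -0.131, -22.3, 23, -2.5, -1], [0, 0, -0.131, -23.6, 21, -2.5, -1], [0, 0, -0.131, -24.7, 19, -2.5, -1], [0, 0, -0.131, -25.6, 17, -2.5, -1], [0, 0, -0.131, -26.4, 15, -2.5, -1], [0, 0, -0.131, -27, 13, -2.5, -1]])

```text
time_s: 2.15
tcp_pos: [0.4841, -0.0684, 0.2773]
eef_rot: [179.3, 0.4, -99.2]
contact_force: [-0.3, -0.3, 0.4]
gripper_width: 0.0006
```

```bash
python3 st.py
cat > goal.py <<'E'
# usage: goal.py ex ey ez(enclosure, mm) elev_deg N [yaw]
from plant import r
from h import *
import sys
O=np.array([0.578,-0.113,0]); yaw=-14.4
ex,ey,ez,el,N=map(float,sys.argv[1:6]);N=int(N)
E=Ro.from_euler('z',yaw,degrees=True)
e=np.radians(el)
z=[np.cos(e),0,-np.sin(e)];y=[-np.sin(e),0,-np.cos(e)];x=[0,-1,0]
R1=E*Ro.from_matrix(np.array([x,y,z]).T); p1=O+E.apply(np.array([ex,ey,ez])/1e3)
s=r.get_state();p0=s["tcp_pos"];R0=Ro.from_euler('xyz',s["eef_rot"],degrees=True)
print("goal",p1,R1.as_euler('xyz',degrees=True)); rv=(R0.inv()*R1).as_rotvec()
print("angle",np.degrees(np.linalg.norm(rv)),"dist",np.linalg.norm(p1-p0)*1e3)
Rp,pp=R0,p0
for k in range(1,N+1):
    R=R0*Ro.from_rotvec(rv*k/N);p=p0+(p1-p0)*k/N
    print(delta(pp,Rp,p,R));Rp,pp=R,p
E
python3 goal.py -70 0 190 40 8
```

```text
time_s 2.15
joints [ 14.516    1.3519 -16.5868  -0.675  -72.5197  66.502 ]
tcp_pos [ 0.4841 -0.0684  0.2773]
eef_rot [179.3226   0.4057 -99.1897]
contact_force [-0.2699 -0.3456  0.4157]
gripper_width 0.0006
goal [ 0.51019918 -0.09559171  0.19      ] [-1.30000000e+02  1.27222187e-14 -1.04400000e+02]
angle 50.94683849297907 dist 95.07690125996692
[0.111, 0.006, 0.01, 2.9, -3.9, 10.8]
[0.111, 0.006, 0.01, 2.8, -2.7, 11.2]
[0.111, 0.006, 0.01, 2.7, -1.5, 11.5]
[0.111, 0.006, 0.01, 2.7, -0.2, 11.6]
[0.111, 0.006, 0.01, 2.6, 1.0, 11.6]
[0.111, 0.006, 0.01, 2.5, 2.3, 11.4]
[0.111, 0.006, 0.01, 2.5, 3.5, 11.1]
[0.111, 0.006, 0.01, 2.5, 4.7, 10.6]
```

Call:
step_arm(deltas=[[0.111, 0.006, 0.01, 3, -4, 11, -1], [0.111, 0.006, 0.01, 3, -2.7, 11, -1], [0.111, 0.006, 0.01, 3, -1.5, 11.5, -1], [0.111, 0.006, 0.01, 3, 0, 11.6, -1], [0.111, 0.006, 0.01, 3, 1, 11.6, -1], [0.111, 0.006, 0.01, 3, 2.3, 11.4, -1], [0.111, 0.006, 0.01, 3, 3.5, 11, -1], [0.111, 0.006, 0.01, 3, 4.7, 10.6, -1]])

```text
time_s: 2.95
tcp_pos: [0.5528, -0.1105, 0.3018]
eef_rot: [-138.2, 1.6, -102.2]
contact_force: [-0.1, -0.1, -0.3]
gripper_width: 0.0005
```

```bash
python3 st.py; python3 goal.py -70 0 190 40 1;  python3 - <<'E'
from plant import r
import cv2,pickle
i=r.camera_info("wrist");im=r.capture("wrist")
pickle.dump(i,open("w1.pkl","wb"));cv2.imwrite("pics/w1.png",im[:,:,::-1])
E
```

```text
time_s 2.95
joints [  5.4977 -14.8866 -58.2175  60.6709 -12.0872  15.4229]
tcp_pos [ 0.5528 -0.1105  0.3018]
eef_rot [-138.2377    1.6438 -102.2421]
contact_force [-0.1339 -0.1185 -0.3052]
gripper_width 0.0005
goal [ 0.51019918 -0.09559171  0.19      ] [-1.30000000e+02  1.27222187e-14 -1.04400000e+02]
angle 8.701412532052197 dist 120.61786206577966
[0.144, 0.047, 0.006, -2.3, 108.0, 53.7]
```

View pics/w1.png

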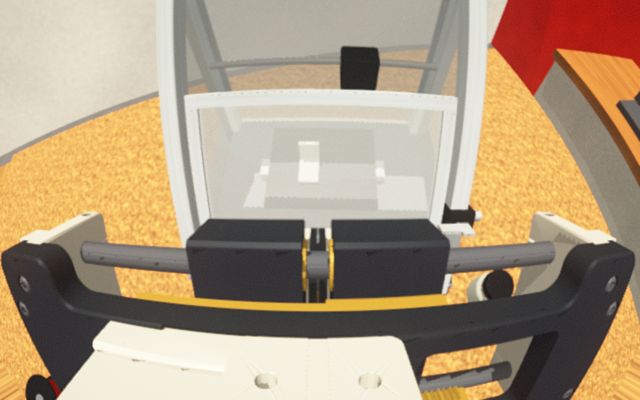

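```bash
cat > kin.py <<'E'
from h import *
from scipy.optimize import least_squares
D=[([-58.5497,20.5919,.6343,-.0195,-70.1349,-16.5071],[.17391,-.65172,.22562],[-179.991,-.0939,104.9366]),
([-23.1223,11.6296,-8.2337,-.2657,-70.6491,25.6757],[.4345,-.3923,.2517],[179.5526,-.3537,-177.5343]),
([14.516,1.3519,-16.5868,-.675,-72.5197,66.502],[.4841,-.0684,.2773],[179.3226,.4057,-99.1897]),
([5.4977,-14.8866,-58.2175,60.6709,-12.0872,15.4229],[.5528,-.1105,.3018],[-138.2377,1.6438,-102.2421])]
def ori(q,s4,s6,c):
    return Ro.from_euler('z',q[0],degrees=True)*Ro.from_euler('y',q[1]-q[2],degrees=True)*Ro.from_euler('x',s4*q[3],degrees=True)*Ro.from_euler('y',-q[4],degrees=True)*Ro.from_euler('x',s6*q[5],degrees=True)*c
def fk(q,v,s4,s6,c):
    a1,b,h,L2,Lx,Lz,d,wy,wz=v
    R1=Ro.from_euler('z',q[0],degrees=True);R2=R1*Ro.from_euler('y',q[1],degrees=True);R3=R1*Ro.from_euler('y',q[1]-q[2],degrees=True)
    R4=R3*Ro.from_euler('x',s4*q[3],degrees=True);R5=R4*Ro.from_euler('y',-q[4],degrees=True)
    w=R1.apply([a1,b,h])+R2.apply([0,0,L2])+R3.apply([Lx,0,Lz])
    return w+R5.apply([d,wy,wz]), R5*Ro.from_euler('x',s6*q[5],degrees=True)*c, w
if __name__=="__main__":
  for s4 in(1,-1):
    for s6 in (1,-1):
      q,p,e=D[0]
      c=ori(q,s4,s6,Ro.identity()).inv()*Ro.from_euler('xyz',e,degrees=True)
      er=[np.degrees((ori(q,s4,s6,c).inv()*Ro.from_euler('xyz',e,degrees=True)).magnitude()) for q,p,e in D]
      print(s4,s6,np.round(er,2),np.round(c.as_matrix(),2).tolist())
      if max(er)<2:
        f=lambda v:np.r_[np.concatenate([fk(q,v,s4,s6,c)[0]-p for q,p,e in D]),1e-3*(np.array(v)-[0,0,.35,.35,.35,.05,.25,0,0])]
        o=least_squares(f,[0,-.19,.35,.35,.35,.0,.25,0,0]);print(np.round(o.x,4),np.round(o.fun[:12]*1e3,1))
E
python3 kin.py
```

```text
1 1 [  0.    84.2  165.63 175.95] [[-0.0, -0.0, 1.0], [0.55, 0.84, 0.0], [-0.84, 0.55, 0.0]]
1 -1 [  0.     0.5    1.34 121.36] [[-0.0, -0.0, 1.0], [0.0, 1.0, 0.0], [-1.0, 0.0, -0.0]]
-1 1 [  0.    84.37 166.02  63.86] [[-0.0, 0.0, 1.0], [0.54, 0.84, -0.0], [-0.84, 0.54, -0.0]]
-1 -1 [0. 0. 0. 0.] [[-0.0, 0.0, 1.0], [-0.0, 1.0, -0.0], [-1.0, -0.0, -0.0]]
[ 9.000e-04 -1.000e-04  1.969e-01  6.017e-01  4.625e-01  8.000e-04
  3.772e-01 -1.917e-01 -1.000e-04] [ 0. -0.  0. -0.  0. -0.  0.  0. -0.  0.  0. -0.]
```

```bash
cat > ik.py <<'E'
from kin import *
V=[0.0009,-.0001,.1969,.6017,.4625,.0008,.3772,-.1917,-.0001]
q,p,e=D[0]
C=ori(q,-1,-1,Ro.identity()).inv()*Ro.from_euler('xyz',e,degrees=True)
lo=np.array([-176,-82,-58.28,-173.8,-174.7,-.11]);hi=np.array([176,121.7,71.7,95.5,-.11,173])
lo[5]=-173;
FK=lambda q:fk(q,V,-1,-1,C)
O=np.array([0.578,-0.113,0]); YAW=-14.4
E=Ro.from_euler('z',YAW,degrees=True)
def pose(ex,ey,ez,el,side=0,flip=False,up=0):
    e=np.radians(el)
    z=[np.cos(e),0,-np.sin(e)];y=[-np.sin(e),0,-np.cos(e)];x=[0,-1,0]
    R=Ro.from_matrix(np.array([x,y,z]).T)
    # side: rotate about slope-up axis
    n=np.array([np.cos(np.radians(50)),0,np.sin(np.radians(50))])
    R=Ro.from_rotvec(np.radians(side)*n)*R
    if flip: R=R*Ro.from_euler('z',180,degrees=True)
    return O+E.apply(np.array([ex,ey,ez])/1e3),E*R
def ik(p,R,seeds=40,q0=None,rng=np.random.default_rng(0)):
    sols=[]
    def f(q):
        a,b,_=FK(q); return np.r_[(a-p)*1e3,np.degrees((b.inv()*R).as_rotvec())*5]
    S=[q0] if q0 is not None else [rng.uniform(lo,hi) for _ in range(seeds)]
    for s in S:
        o=least_squares(f,np.clip(s,lo+.01,hi-.01),bounds=(lo,hi),max_nfev=80)
        if o.cost<.1 and not any(np.abs(o.x-t).max()<1 for t in sols): sols.append(o.x)
    return sols
E
cat > t.py <<'E'
from ik import *
for flip in (False,True):
  for el in (40,25,10):
    for side in (-30,0,30):
      for t in (0,60):  # travel
        p,R=pose(33.5+.643*t,0,92+.766*t,el,side,flip)
        for q in ik(p,R,25): print(flip,el,side,t,np.round(q,0),np.round(FK(q)[2],2))
E
time python3 t.py
```

```text
False 40 0 0 [ -29.   12.  -37. -128.  -14. -132.] [ 0.37 -0.21  0.43]
False 40 30 0 [ -34.   20.  -25.  -84.  -44. -171.] [ 0.44 -0.3   0.44]
False 25 0 0 [ -44.   30.  -58. -150.  -63.  -91.] [ 0.23 -0.22  0.26]
False 25 0 60 [ -39.   19.  -49. -149.  -46. -102.] [ 0.29 -0.23  0.33]
False 25 30 0 [ -47.   30.  -33. -105.  -61. -137.] [ 0.35 -0.38  0.3 ]
False 25 30 60 [ -43.   24.  -28. -102.  -56. -150.] [ 0.39 -0.36  0.38]
False 10 0 60 [ -43.   42.  -58. -152.  -89.  -85.] [ 0.24 -0.22  0.19]
False 10 30 0 [ -54.   48.  -39. -115.  -83. -112.] [ 0.28 -0.38  0.14]
False 10 30 60 [ -50.   39.  -36. -116.  -77. -123.] [ 0.32 -0.39  0.22]
True 40 0 0 [ -29.   12.  -37. -128.  -14.   48.] [ 0.37 -0.21  0.43]
True 40 30 0 [-34.  20. -25. -84. -44.   9.] [ 0.44 -0.3   0.44]
True 40 30 60 [-30.  17. -20. -78. -42.  -4.] [ 0.48 -0.27  0.5 ]
True 25 0 0 [ -44.   30.  -58. -150.  -63.   89.] [ 0.23 -0.22  0.26]
True 25 0 60 [ -39.   19.  -49. -149.  -46.   78.] [ 0.29 -0.23  0.33]
True 25 30 0 [ -47.   30.  -33. -105.  -61.   43.] [ 0.35 -0.38  0.3 ]
True 25 30 60 [ -43.   24.  -28. -102.  -56.   30.] [ 0.39 -0.36  0.38]
True 10 0 60 [ -43.   42.  -58. -152.  -89.   95.] [ 0.24 -0.22  0.19]
True 10 30 0 [ -54.   48.  -39. -115.  -83.   68.] [ 0.28 -0.38  0.14]
True 10 30 60 [ -50.   39.  -36. -116.  -77.   57.] [ 0.32 -0.39  0.22]
real	1m10.060s
user	1m8.225s
sys	0m0.162s
```

```bash
cat > cand.py <<'E'
from ik import *
import pickle
i=pickle.load(open("w1.pkl","rb"))
p0=np.array([.5528,-.1105,.3018]);R0=Ro.from_euler('xyz',[-138.2377,1.6438,-102.2421],degrees=True)
V0=i["view"];Rc=R0.inv()*Ro.from_matrix(V0[:3,:3].T);tc=R0.inv().apply(-V0[:3,:3].T@V0[:3,3]-p0)
def caminfo(p,R):
    M=(R*Rc).as_matrix();c=p+R.apply(tc);W=np.eye(4);W[:3,:3]=M.T;W[:3,3]=-M.T@c;return dict(i,view=W),c
pts={k:O+E.apply(np.array(v)/1e3) for k,v in dict(L=[12,130,113],R=[12,-130,113],P=[33,-143,137]).items()}
if __name__=="__main__":
  print("tc",tc)
  for el in (90,75,65):
   for x in (-60,-100,-140):
    for y in (0,60):
     for z in (120,200):
      p,R=pose(x,y,z,el)
      s=ik(p,R,1,q0=np.array([5,0,-30,20,-60,60]))
      ci,c=caminfo(p,R)
      print(el,x,y,z,[np.round(q) for q in s],{k:np.round(proj(ci,v,True)).astype(int).tolist() for k,v in pts.items()},np.round(np.linalg.norm(pts["P"]-c),2))
E
python3 cand.py
```

```text
tc [-0.00017413 -0.06899843 -0.15832862]
90 -60 0 120 [array([ 11.,  12., -26.,  -0., -52.,  65.])] {'L': [109, 125], 'R': [526, 125], 'P': [566, 94]} 0.2
90 -60 0 200 [array([ 11.,   8., -20.,  -0., -62.,  65.])] {'L': [165, 120], 'R': [470, 121], 'P': [498, 97]} 0.26
90 -60 60 120 [array([ 17.,  13., -25.,  -0., -52.,  59.])] {'L': [192, 116], 'R': [585, 134], 'P': [620, 109]} 0.25
90 -60 60 200 [array([ 17.,   9., -19.,  -0., -62.,  59.])] {'L': [230, 116], 'R': [524, 126], 'P': [551, 106]} 0.3
90 -100 0 120 [array([ 13.,   9., -31.,  -0., -50.,  63.])] {'L': [108, 62], 'R': [527, 63], 'P': [564, 29]} 0.21
90 -100 0 200 [array([ 13.,   4., -24.,  -0., -62.,  63.])] {'L': [164, 74], 'R': [471, 75], 'P': [497, 49]} 0.27
90 -100 60 120 [array([ 19.,  10., -30.,  -0., -51.,  56.])] {'L': [192, 47], 'R': [586, 79], 'P': [619, 52]} 0.26
90 -100 60 200 [array([ 19.,   5., -24.,  -0., -62.,  56.])] {'L': [230, 67], 'R': [525, 84], 'P': [551, 62]} 0.31
90 -140 0 120 [array([ 15.,   5., -35.,  -0., -50.,  60.])] {'L': [112, 4], 'R': [523, 4], 'P': [556, -30]} 0.23
90 -140 0 200 [array([ 15.
[... 2130 characters left out ...]
, 'P': [513, 51]} 0.25
65 -100 0 200 [array([ 22., -11., -54.,  30., -30.,  30.])] {'L': [183, 127], 'R': [451, 127], 'P': [470, 98]} 0.31
65 -100 60 120 [] {'L': [217, 79], 'R': [547, 97], 'P': [567, 65]} 0.29
65 -100 60 200 [array([ 29., -10., -55.,  34., -31.,  19.])] {'L': [242, 124], 'R': [501, 131], 'P': [519, 105]} 0.34
65 -140 0 120 [] {'L': [156, 45], 'R': [479, 46], 'P': [498, 12]} 0.28
65 -140 0 200 [array([ 27., -17., -58.,  31., -33.,  25.])] {'L': [189, 91], 'R': [446, 91], 'P': [462, 63]} 0.33
65 -140 60 120 [] {'L': [225, 36], 'R': [535, 58], 'P': [552, 28]} 0.31
65 -140 60 200 [array([ 35., -15., -58.,  34., -35.,  14.])] {'L': [246, 87], 'R': [494, 97], 'P': [510, 71]} 0.36
```

```bash
python3 goal.py -80 0 220 75 6
```

```text
goal [ 0.50051335 -0.09310481  0.22      ] [-165.     0.  -104.4]
angle 27.207099141000903 dist 102.22863095107135
[-0.079, 0.007, 0.003, -0.6, 16.5, 4.2]
[-0.079, 0.007, 0.003, -0.6, 16.1, 5.5]
[-0.079, 0.007, 0.003, -0.6, 15.6, 6.8]
[-0.079, 0.007, 0.003, -0.6, 15.0, 8.0]
[-0.079, 0.007, 0.003, -0.6, 14.4, 9.1]
[-0.079, 0.007, 0.003, -0.6, 13.6, 10.2]
```

Call:
step_arm(deltas=[[-0.08, 0.007, 0.003, -0.6, 16.5, 4, -1], [-0.08, 0.007, 0.003, -0.6, 16, 5.5, -1], [-0.08, 0.007, 0.003, -0.6, 15.6, 7, -1], [-0.08, 0.007, 0.003, -0.6, 15, 8, -1], [-0.08, 0.007, 0.003, -0.6, 14.4, 9, -1], [-0.08, 0.007, 0.003, -0.6, 13.6, 10, -1], [0, 0, 0, 0, 0, 0, -1]])

```text
time_s: 3.7
tcp_pos: [0.4986, -0.0963, 0.2217]
eef_rot: [-165.2, 0.2, -104.5]
contact_force: [-0.4, 0.1, 0.4]
gripper_width: 0.0003
```

```bash
cat > snap.py <<'E'
from plant import r
import cv2,pickle,sys
n=sys.argv[1]
i=r.camera_info("wrist");im=r.capture("wrist")
pickle.dump(i,open(n+".pkl","wb"));cv2.imwrite(f"pics/{n}.png",im[:,:,::-1])
E
python3 snap.py w2; python3 st.py;python3 goal.py -80 0 140 75 4
```

```text
time_s 3.75
joints [ 17.0348  -4.7192 -36.0133  10.5614 -46.2955  51.9159]
tcp_pos [ 0.4988 -0.0968  0.2223]
eef_rot [-165.0548    0.1784 -104.5473]
contact_force [ 0.3739 -0.3679 -0.2632]
gripper_width 0.0003
goal [ 0.50051335 -0.09310481  0.14      ] [-165.     0.  -104.4]
angle 0.2377315439772436 dist 82.44025770166564
[0.0, 0.001, -0.001, -0.9, 5.1, 19.9]
[0.0, 0.001, -0.001, -0.9, 5.1, 19.9]
[0.0, 0.001, -0.001, -1.0, 5.1, 19.9]
[0.0, 0.001, -0.001, -1.0, 5.1, 19.9]
```

View pics/w2.png

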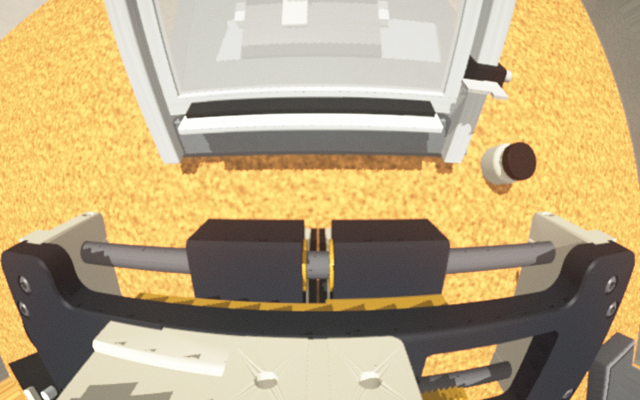

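Call:
step_arm(deltas=[[0, 0, 0, -1, 5, 20, -1], [0, 0, 0, -1, 5, 20, -1], [0, 0, 0, -1, 5, 20, -1], [0, 0, 0, -1, 5, 20, -1], [0, 0, 0, 0, 0, 0, -1]])

```text
time_s: 4.25
tcp_pos: [0.5018, -0.0936, 0.1407]
eef_rot: [-164.2, 0.4, -104.5]
contact_force: [-0.7, -0.7, -0.7]
gripper_width: 0.0004
```

```bash
python3 snap.py w3; python3 st.py
python3 - <<'E'
import cv2
for n,b in (("w2",(50,180,150,550)),("w3",(0,180,100,580))):
    im=cv2.imread(f"pics/{n}.png")
    y0,y1,x0,x1=b
    for t,(u,v) in dict(a=(x0,x0+160),b=(x1-160,x1)).items():
        cv2.imwrite(f"pics/{n}{t}.png",cv2.resize(im[y0:y0+120,u:v],None,fx=5,fy=5,interpolation=cv2.INTER_CUBIC))
E
```

```text
time_s 4.3
joints [ 17.0992   0.2044 -45.1339  15.1267 -31.7606  46.4237]
tcp_pos [ 0.5026 -0.0934  0.1422]
eef_rot [-164.1455    0.3863 -104.4359]
contact_force [-0.2826 -0.159  -0.3152]
gripper_width 0.0006
```

View pics/w3.png

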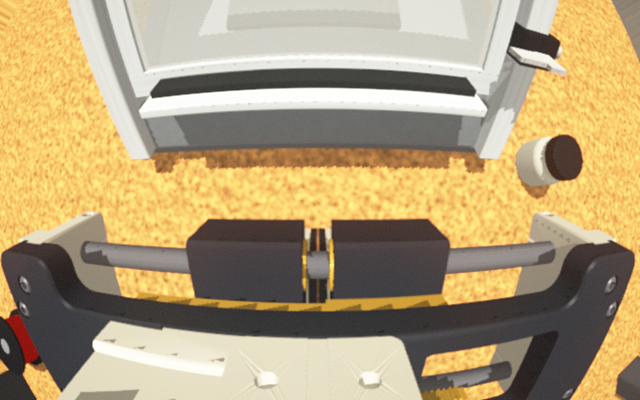

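View pics/w2a.png

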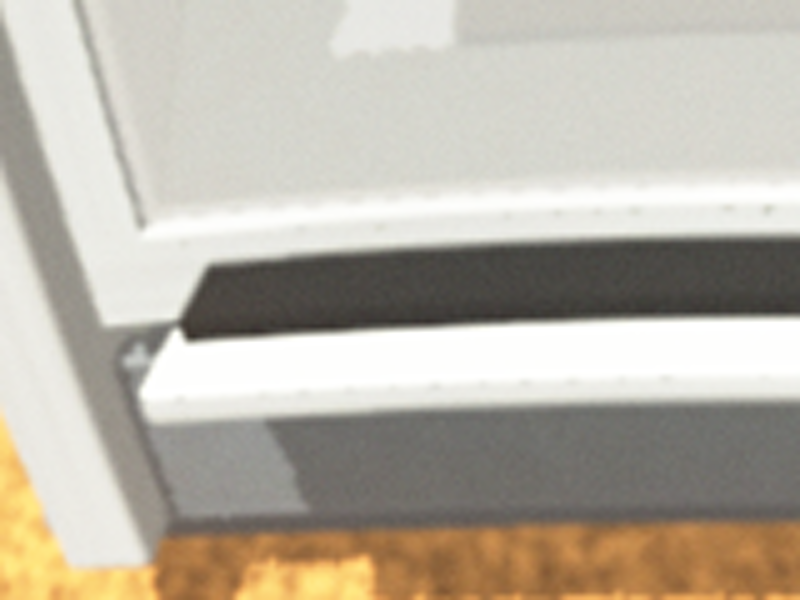

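View pics/w2b.png

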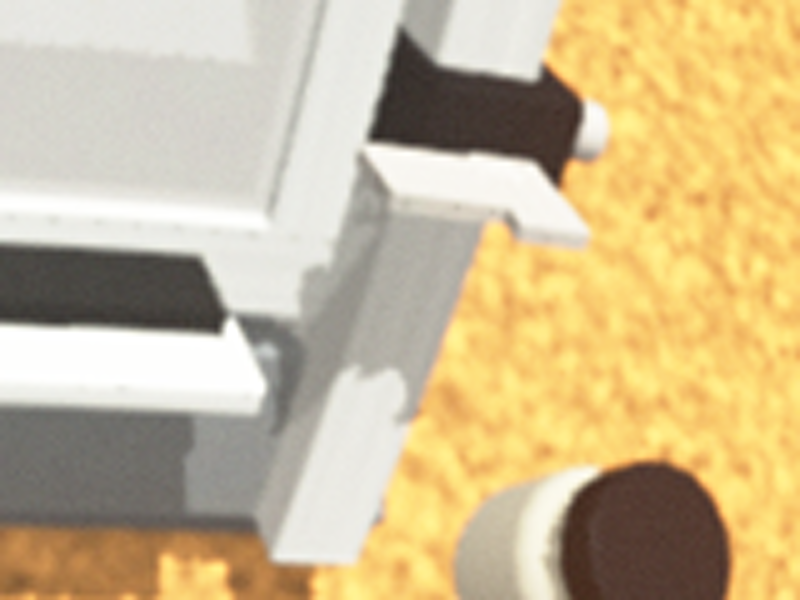

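View pics/w3a.png

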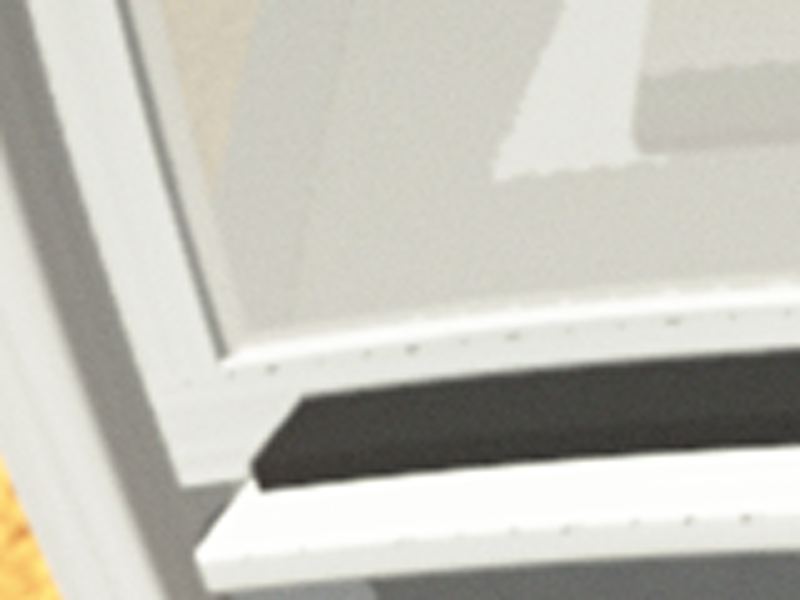

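View pics/w3b.png

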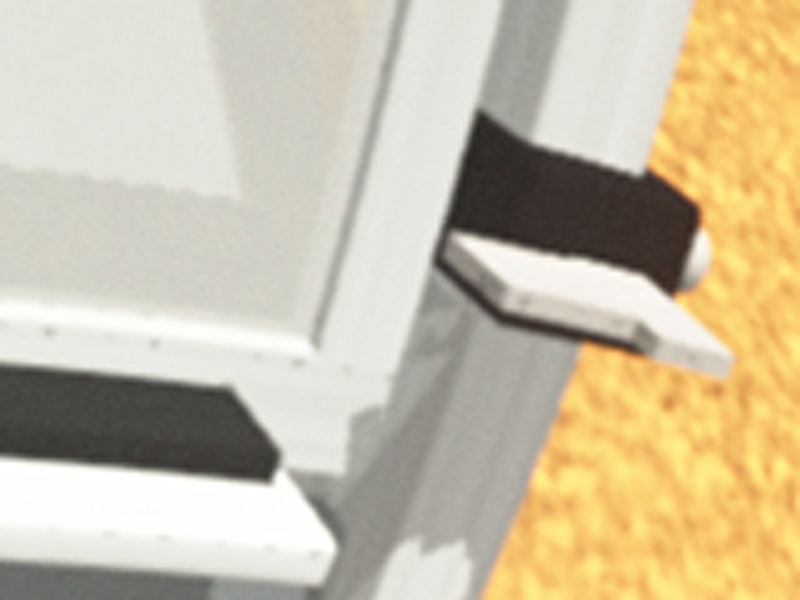

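```bash
cat > m.py <<'E'
from h import *
import pickle
a=pickle.load(open("w2.pkl","rb"));b=pickle.load(open("w3.pkl","rb"))
M=dict(LL=((179.6,134.4),(141.6,118.4)),LU=((178.4,129.6),(139.4,110.4)),RL=((441,132.2),(485,117)),RU=((443.2,127.6),(487.4,109)),
 Pfront=((468.2,90.4),(522.4,58.8)),Pback=((462.4,79.4),(510,47)))
X={k:tri([ray(a,u,1),ray(b,v,1)]) for k,(u,v) in M.items()}
for k,(p,e) in X.items(): print(k,np.round(p*1e3,1),np.round(e[0],2))
d=X["LL"][0]-X["RL"][0];du=X["LU"][0]-X["RU"][0]
print(np.linalg.norm(d),np.linalg.norm(du),np.degrees(np.arctan2(-d[0],d[1])),np.degrees(np.arctan2(-du[0],du[1])))
yaw=np.degrees(np.arctan2(-d[0],d[1]));E=Ro.from_euler('z',yaw,degrees=True)
mid=(X["LL"][0]+X["RL"][0])/2;s=(mid[2]-.097)/.766
O=mid-E.apply([-.002+.643*s,0,mid[2]]);print("yaw",yaw,"O",O,"s",s)
c,sn=np.cos(np.radians(50)),np.sin(np.radians(50))
for k,(p,e) in X.items():
    q=E.inv().apply(p-O)*1e3; print(k,np.round(q,1),"slope",round(q[0]*c+q[2]*sn,1),"norm",round(-q[0]*sn+q[2]*c,1))
E
python3 m.py
```

```text
LL [619.2  14.7 109.4] 0.06
LU [621.6  11.  118.5] 0.47
RL [ 554.9 -235.6  110.1] 0.47
RU [ 558.9 -237.   114.8] 0.25
Pfront [ 581.7 -254.3  153.4] 0.08
Pback [ 597.2 -261.8  138. ] 0.33
0.25844315331682455 0.2558040091351706 -14.416496689925072 -14.174928440089293
yaw -14.416496689925072 O [ 5.78644467e-01 -1.08340462e-01 -2.77555756e-17] s 0.016586328659982177
LL [  8.7 129.2 109.4] slope 89.3 norm 63.7
LU [ 11.9 126.2 118.5] slope 98.4 norm 67.0
RL [   8.7 -129.2  110.1] slope 89.9 norm 64.1
RU [  13.  -129.5  114.8] slope 96.3 norm 63.9
Pfront [  39.3 -140.6  153.4] slope 142.7 norm 68.5
Pback [  56.2 -144.   138. ] slope 141.8 norm 45.6
```

```bash
cat >> m.py <<'E'
print("constrained")
n=np.array([-sn,0,c]);
for k in M:
    for i,u in zip((a,b),M[k]):
        cc,dd=ray(i,u,1);cc=E.inv().apply(cc-O)*1e3;dd=E.inv().apply(dd)
        nn=63.9 if k!="Pback" else 41
        p=cc+dd*(nn-n@cc)/(n@dd); p2=cc+dd*(-143-cc[1])/dd[1]
        print(k,np.round(p,1),"slope",round(p[0]*c+p[2]*sn,1), "| y=-143:",np.round(p2[0]*c+p2[2]*sn,1),np.round(n@p2,1) if k[0]=="P" else "")
E
python3 m.py|sed -n '/constr/,$p'
```

```text
constrained
LL [  8.6 129.1 109.6] slope 89.5 | y=-143: 437.6 
LL [  8.6 129.  109.7] slope 89.6 | y=-143: 319.9 
LU [ 12.5 128.5 114.3] slope 95.6 | y=-143: 432.4 
LU [ 13.4 128.1 115.3] slope 96.9 | y=-143: 313.1 
RL [   9.1 -129.   110.2] slope 90.2 | y=-143: 69.8 
RL [   8.4 -129.8  109.5] slope 89.3 | y=-143: 77.1 
RU [  12.8 -129.7  114.6] slope 96.0 | y=-143: 77.4 
RU [  13.1 -129.3  115. ] slope 96.5 | y=-143: 84.7 
Pfront [  41.2 -143.4  148.5] slope 140.2 | y=-143: 140.5 64.6
Pfront [  41.8 -144.1  149.2] slope 141.2 | y=-143: 141.7 65.3
Pback [  58.1 -146.9  133. ] slope 139.2 | y=-143: 142.7 48.1
Pback [  58.9 -146.9  134. ] slope 140.6 | y=-143: 142.3 46.6
```

```bash
sed -i 's/O=np.array(\[0.578,-0.113,0\])/O=np.array([0.5786,-0.1083,0])/' goal.py ik.py
cat > t2.py <<'E'
from ik import *
c,sn=np.cos(np.radians(50)),np.sin(np.radians(50))
def tp(slope,norm): return slope*c-norm*sn, slope*sn+norm*c
for ey in (0,40):
 for el in (28,34,40):
  for side in (0,10,18):
    out=[];q0=np.array([-35,18,-40,-125,-35,40.])
    for lab,sl,no in (("in",75,44),("out",75,90),("far",75,120),("end",132,44)):
        x,z=tp(sl,no);p,R=pose(x,ey,z,el,side,True)
        s=ik(p,R,q0=q0)
        if not s: s=ik(p,R,8)
        out.append((lab,[np.round(k).astype(int).tolist() for k in s]))
    print(ey,el,side,out)
E
python3 t2.py
```

```text
0 28 0 [('in', []), ('out', []), ('far', []), ('end', [[-39, 17, -50, -147, -42, 76]])]
0 28 10 [('in', [[-46, 24, -48, -129, -51, 68]]), ('out', [[-46, 16, -49, -123, -46, 59]]), ('far', [[-46, 9, -49, -118, -43, 52]]), ('end', [[-39, 16, -40, -124, -38, 51]])]
0 28 18 [('in', [[-46, 25, -42, -116, -51, 54]]), ('out', [[-47, 17, -44, -111, -49, 47]]), ('far', [[-47, 12, -44, -107, -48, 41]]), ('end', [[-40, 18, -35, -111, -43, 38]])]
0 34 0 [('in', [[-40, 18, -52, -146, -39, 77]]), ('out', [[-39, 9, -51, -137, -30, 66]]), ('far', [[-36, 2, -49, -129, -23, 54]]), ('end', [[-33, 11, -41, -137, -23, 60]])]
0 34 10 [('in', [[-38, 17, -41, -120, -35, 49]]), ('out', [[-36, 9, -42, -112, -30, 37]]), ('far', [[-33, 3, -42, -105, -26, 27]]), ('end', [[-29, 11, -33, -108, -23, 27]])]
0 34 18 [('in', [[-39, 18, -36, -107, -39, 36]]), ('out', [[-38, 11, -38, -101, -37, 28]]), ('far', [[-37, 6, -39, -96, -36, 21]]), ('end', [[-31, 13, -30, -98, -32, 18]])]
0 40 0 [('in', [[-32, 12, -42, -133, -19, 56]]), ('out', []), ('far', []), ('end', [])]
0 40 10 [('in', [[-26, 12, -33, -101, -19, 19]]), ('o
[... 954 characters left out ...]
out', [[-33, 9, -44, -120, -29, 44]]), ('far', [[-29, 3, -43, -113, -24, 33]]), ('end', [[-26, 11, -34, -115, -22, 33]])]
40 34 18 [('in', [[-35, 18, -38, -113, -38, 40]]), ('out', [[-34, 11, -40, -106, -35, 31]]), ('far', [[-32, 5, -41, -102, -33, 23]]), ('end', [[-28, 13, -31, -102, -29, 20]])]
40 40 0 [('in', [[-30, 14, -47, -148, -23, 70]]), ('out', [[-25, 5, -43, -133, -11, 50]]), ('far', []), ('end', [])]
40 40 10 [('in', [[-23, 12, -35, -108, -17, 24]]), ('out', [[-12, 5, -35, -90, -8, -1]]), ('far', []), ('end', [])]
40 40 18 [('in', [[-25, 14, -32, -97, -26, 15]]), ('out', [[-21, 7, -34, -89, -23, 4]]), ('far', [[-17, 2, -36, -82, -20, -6]]), ('end', [[-15, 10, -27, -81, -19, -9]])]
```

```bash
cat > jp.py <<'E'
from ik import *
import sys
from plant import r
c,sn=np.cos(np.radians(50)),np.sin(np.radians(50))
def tp(slope,norm): return slope*c-norm*sn, slope*sn+norm*c
x,z=tp(85,125);p,R=pose(x,10,z,34,14,True)
qB=ik(p,R,q0=np.array([-36,5,-40,-100,-31,24.]))[0]
qA=r.get_state()["joints"]
print("goal",np.round(qB,1),p,R.as_euler('xyz',degrees=True))
qM=(qA+qB)/2; 
N=int(sys.argv[1]);prev=FK(qA)
bump=float(sys.argv[2])
for k in range(1,N+1):
    u=k/N; q=qA+(qB-qA)*u; q[1]-=bump*np.sin(np.pi*u)
    cur=FK(q); print(delta(prev[0],prev[1],cur[0],cur[1]),"|",np.round(cur[0],2),np.round(cur[1].apply([0,0,1]),2),"w",np.round(cur[2],2),"E",np.round(E.inv().apply(cur[0]-O)*1e3).astype(int));prev=cur
E
python3 jp.py 20 15
```

```text
goal [-30.7   2.3 -39.5 -98.4 -27.6  18.1] [ 0.54126011 -0.08838839  0.14546223] [123.15161222  -8.94605079  86.41305359]
[0.005, -0.053, 0.154, 12.4, 12.9, -7.7] | [ 0.49 -0.1   0.15] [ 0.29 -0.01 -0.96] w [0.31 0.08 0.48] E [-92 -17 146]
[0.005, -0.055, 0.152, 10.1, 11.0, -8.0] | [ 0.47 -0.11  0.15] [ 0.32  0.03 -0.95] w [0.3  0.07 0.5 ] E [-106  -25  150]
[0.003, -0.057, 0.149, 7.7, 9.7, -7.9] | [ 0.46 -0.11  0.15] [ 0.35  0.08 -0.93] w [0.3  0.05 0.51] E [-119  -30  154]
[0.001, -0.059, 0.147, 5.4, 8.8, -7.3] | [ 0.44 -0.11  0.16] [ 0.39  0.12 -0.91] w [0.29 0.04 0.52] E [-131  -33  157]
[-0.002, -0.059, 0.144, 3.4, 8.3, -6.3] | [ 0.43 -0.1   0.16] [ 0.43  0.16 -0.89] w [0.28 0.03 0.53] E [-141  -32  160]
[-0.005, -0.058, 0.142, 1.7, 8.1, -5.0] | [ 0.43 -0.1   0.16] [ 0.47  0.19 -0.86] w [0.27 0.01 0.54] E [-150  -29  163]
[-0.008, -0.056, 0.141, 0.3, 8.0, -3.4] | [ 0.42 -0.09  0.17] [ 0.51  0.21 -0.84] w [0.27 0.   0.55] E [-157  -24  165]
[-0.011, -0.054, 0.14, -0.7, 8.0, -1.6] | [ 0.42 -0.09  0.17] [ 0.55  0.23 -0.8 ] w [ 0.27 -0.01  0.55] E [-161  -18  167]
[-0.013, -0.05, 0.
[... 749 characters left out ...]
4, 10.9] | [ 0.46 -0.05  0.17] [ 0.77  0.21 -0.6 ] w [ 0.28 -0.1   0.55] E [-128   30  166]
[-0.011, -0.037, 0.149, -7.3, 2.7, 12.1] | [ 0.48 -0.05  0.16] [ 0.79  0.19 -0.59] w [ 0.29 -0.11  0.54] E [-114   32  163]
[-0.01, -0.038, 0.151, -9.3, 2.4, 13.2] | [ 0.49 -0.05  0.16] [ 0.81  0.16 -0.57] w [ 0.3  -0.13  0.53] E [-98  31 159]
[-0.011, -0.04, 0.152, -11.6, 2.6, 14.1] | [ 0.51 -0.06  0.16] [ 0.82  0.12 -0.56] w [ 0.31 -0.15  0.52] E [-80  28 155]
[-0.012, -0.043, 0.153, -14.0, 3.5, 14.9] | [ 0.52 -0.07  0.15] [ 0.83  0.08 -0.55] w [ 0.31 -0.17  0.5 ] E [-61  21 151]
[-0.014, -0.046, 0.153, -16.4, 5.1, 15.5] | [ 0.54 -0.09  0.15] [ 0.84  0.03 -0.54] w [ 0.32 -0.19  0.49] E [-41  10 145]
```

```bash
python3 jp.py 24 15 | head -11 | cut -d'|' -f1
```

```text
goal [-30.7   2.3 -39.5 -98.4 -27.6  18.1] [ 0.54126011 -0.08838839  0.14546223] [123.15161222  -8.94605079  86.41305359]
[0.004, -0.044, 0.129, 10.6, 10.8, -6.4] 
[0.004, -0.046, 0.127, 9.0, 9.4, -6.7] 
[0.003, -0.047, 0.125, 7.3, 8.4, -6.7] 
[0.002, -0.048, 0.123, 5.7, 7.7, -6.4] 
[0.0, -0.049, 0.122, 4.1, 7.2, -5.9] 
[-0.002, -0.049, 0.12, 2.7, 6.9, -5.2] 
[-0.004, -0.048, 0.119, 1.5, 6.7, -4.2] 
[-0.006, -0.047, 0.118, 0.6, 6.7, -3.2] 
[-0.008, -0.046, 0.117, -0.2, 6.7, -2.0] 
[-0.01, -0.044, 0.117, -0.8, 6.6, -0.7]
```

Call:
step_arm(deltas=[[0.004, -0.044, 0.129, 10.6, 10.8, -6.4, -1], [0.004, -0.046, 0.127, 9, 9.4, -6.7, -1], [0.003, -0.047, 0.125, 7.3, 8.4, -6.7, -1], [0.002, -0.048, 0.123, 5.7, 7.7, -6.4, -1], [0, -0.049, 0.122, 4.1, 7.2, -5.9, -1], [-0.002, -0.049, 0.12, 2.7, 6.9, -5.2, -1], [-0.004, -0.048, 0.119, 1.5, 6.7, -4.2, -1], [-0.006, -0.047, 0.118, 0.6, 6.7, -3.2, -1], [-0.008, -0.046, 0.117, -0.2, 6.7, -2, -1], [-0.01, -0.044, 0.117, -0.8, 6.6, -0.7, -1]])

```text
time_s: 5.3
tcp_pos: [0.4208, -0.0805, 0.187]
eef_rot: [166.9, 38.4, -178.3]
contact_force: [-0.8, -0.9, -0.4]
gripper_width: 0.0004
```

```bash
python3 st.py; python3 jp.py 14 4
```

```text
time_s 5.3
joints [ -3.7285 -15.572  -42.166  -33.7236 -30.5203  34.3195]
tcp_pos [ 0.4208 -0.0805  0.187 ]
eef_rot [ 166.947    38.4099 -178.3146]
contact_force [-0.8339 -0.8945 -0.4008]
gripper_width 0.0004
goal [-30.7   2.3 -39.5 -98.4 -27.6  18.1] [ 0.54126011 -0.08838839  0.14546223] [123.15161222  -8.94605079  86.41305359]
[-0.011, -0.03, 0.116, 1.6, 5.6, 4.5] | [ 0.42 -0.07  0.18] [ 0.62  0.25 -0.74] w [ 0.26 -0.03  0.57] E [-161   -6  184]
[-0.011, -0.031, 0.116, 0.4, 5.3, 4.6] | [ 0.42 -0.07  0.18] [ 0.64  0.26 -0.72] w [ 0.26 -0.03  0.57] E [-161    0  181]
[-0.011, -0.032, 0.116, -0.6, 5.0, 5.0] | [ 0.43 -0.06  0.18] [ 0.67  0.26 -0.7 ] w [ 0.26 -0.04  0.57] E [-159    7  180]
[-0.012, -0.032, 0.116, -1.5, 4.6, 5.6] | [ 0.43 -0.06  0.18] [ 0.69  0.26 -0.67] w [ 0.26 -0.05  0.57] E [-155   13  179]
[-0.011, -0.031, 0.117, -2.3, 4.2, 6.4] | [ 0.44 -0.05  0.18] [ 0.72  0.25 -0.65] w [ 0.27 -0.06  0.56] E [-149   19  178]
[-0.011, -0.031, 0.118, -3.0, 3.7, 7.3] | [ 0.45 -0.05  0.18] [ 0.74  0.24 -0.63] w [ 0.27 -0.07  0.56] E [-142   24  176]
[-0.01, -0.03, 0.119, -3.8, 3.0, 8
[... 241 characters left out ...]
 10.1] | [ 0.48 -0.05  0.17] [ 0.79  0.19 -0.58] w [ 0.29 -0.11  0.54] E [-113   32  170]
[-0.007, -0.031, 0.123, -6.9, 1.2, 10.9] | [ 0.49 -0.05  0.17] [ 0.81  0.17 -0.56] w [ 0.3  -0.13  0.54] E [-100   32  167]
[-0.006, -0.032, 0.124, -8.4, 0.9, 11.7] | [ 0.5  -0.06  0.16] [ 0.82  0.14 -0.55] w [ 0.3  -0.14  0.53] E [-87  30 162]
[-0.006, -0.033, 0.125, -10.0, 1.0, 12.4] | [ 0.52 -0.07  0.16] [ 0.83  0.11 -0.55] w [ 0.31 -0.16  0.51] E [-72  25 157]
[-0.007, -0.035, 0.126, -11.7, 1.5, 12.9] | [ 0.53 -0.08  0.15] [ 0.84  0.07 -0.54] w [ 0.31 -0.17  0.5 ] E [-57  19 152]
[-0.008, -0.037, 0.126, -13.4, 2.5, 13.3] | [ 0.54 -0.09  0.15] [ 0.84  0.03 -0.54] w [ 0.32 -0.19  0.49] E [-41  10 145]
```

Call:
step_arm(deltas=[[-0.011, -0.03, 0.116, 1.6, 5.6, 4.5, -1], [-0.011, -0.031, 0.116, 0.4, 5.3, 4.6, -1], [-0.011, -0.032, 0.116, -0.6, 5, 5, -1], [-0.012, -0.032, 0.116, -1.5, 4.6, 5.6, -1], [-0.011, -0.031, 0.117, -2.3, 4.2, 6.4, -1], [-0.011, -0.031, 0.118, -3, 3.7, 7.3, -1], [-0.01, -0.03, 0.119, -3.8, 3, 8.2, -1], [-0.009, -0.03, 0.12, -4.6, 2.4, 9.1, -1], [-0.008, -0.03, 0.122, -5.7, 1.7, 10, -1]])

```text
time_s: 6.2
tcp_pos: [0.484, -0.049, 0.1922]
eef_rot: [124.1, 15.2, 112.5]
contact_force: [-0.3, 0.3, -0.3]
gripper_width: 0.0003
```

```bash
python3 st.py; python3 jp.py 5 0
cat > lin.py <<'E'
# lin.py slope norm ey N [el side]: straight line to pose; current slope/norm printed
from ik import *
from plant import r
import sys
c,sn=np.cos(np.radians(50)),np.sin(np.radians(50))
sl,no,ey,N=map(float,sys.argv[1:5]);N=int(N)
el,side=(map(float,sys.argv[5:7]) if len(sys.argv)>5 else (34,14))
p1,R1=pose(sl*c-no*sn,ey,sl*sn+no*c,el,side,True)
s=r.get_state();p0=s["tcp_pos"];R0=Ro.from_euler('xyz',s["eef_rot"],degrees=True)
q=E.inv().apply(p0-O)*1e3
print("now slope %.1f norm %.1f y %.1f"%(q[0]*c+q[2]*sn,-q[0]*sn+q[2]*c,q[1]),"zdir",np.round(E.inv().apply(R0.apply([0,0,1])),3),"want",np.round(E.inv().apply(R1.apply([0,0,1])),3))
qq=ik(p1,R1,q0=s["joints"]);print("ik",[np.round(k,1) for k in qq])
f=E.inv().apply(s["contact_force"]);print("F slope %.1f norm %.1f y %.1f"%(f[0]*c+f[2]*sn,-f[0]*sn+f[2]*c,f[1]))
rv=(R0.inv()*R1).as_rotvec();pp,Rp=p0,R0
for k in range(1,N+1):
    Rk=R0*Ro.from_rotvec(rv*k/N);pk=p0+(p1-p0)*k/N
    print(delta(pp,Rp,pk,Rk));pp,Rp=pk,Rk
E
```

```text
time_s 6.2
joints [-21.6775  -9.6829 -40.0557 -76.3875 -29.0468  22.8275]
tcp_pos [ 0.484  -0.049   0.1922]
eef_rot [124.0757  15.2277 112.5165]
contact_force [-0.3115  0.3368 -0.334 ]
gripper_width 0.0003
goal [-30.7   2.3 -39.5 -98.4 -27.6  18.1] [ 0.54126011 -0.08838839  0.14546223] [123.15161222  -8.94605079  86.41305359]
[0.003, -0.024, 0.12, -5.2, -4.4, 13.6] | [ 0.49 -0.05  0.18] [ 0.83  0.16 -0.54] w [ 0.29 -0.13  0.54] E [-95  32 183]
[0.002, -0.027, 0.12, -7.2, -3.9, 13.6] | [ 0.51 -0.06  0.17] [ 0.83  0.13 -0.54] w [ 0.3  -0.14  0.53] E [-82  30 173]
[0.001, -0.03, 0.12, -9.2, -3.2, 13.7] | [ 0.52 -0.07  0.16] [ 0.84  0.1  -0.54] w [ 0.31 -0.16  0.52] E [-69  25 164]
[0.0, -0.033, 0.12, -11.1, -2.3, 13.8] | [ 0.53 -0.08  0.15] [ 0.84  0.07 -0.54] w [ 0.31 -0.17  0.51] E [-55  19 155]
[-0.001, -0.036, 0.12, -12.8, -1.2, 13.9] | [ 0.54 -0.09  0.15] [ 0.84  0.03 -0.54] w [ 0.32 -0.19  0.49] E [-41  10 145]
```

Call:
step_arm(deltas=[[0.003, -0.024, 0.12, -5, -4.4, 13.6, -1], [0.002, -0.027, 0.12, -7, -4, 13.6, -1], [0.001, -0.03, 0.12, -9, -3, 13.7, -1], [0, -0.033, 0.12, -11, -2.3, 13.8, -1], [-0.001, -0.036, 0.12, -13, -1.2, 13.9, -1], [0, 0, 0, 0, 0, 0, -1]])

```text
time_s: 6.8
tcp_pos: [0.5482, -0.0915, 0.1571]
eef_rot: [121.9, -9.5, 85.8]
contact_force: [-0.3, -0.2, -0.1]
gripper_width: 0.0003
```

```bash
python3 st.py; python3 lin.py 72 80 10 4;python3 lin.py 68 42 10 1
```

```text
time_s 6.8
joints [-31.009    1.6571 -39.0214 -98.9633 -27.7926  17.4516]
tcp_pos [ 0.5482 -0.0915  0.1571]
eef_rot [121.9227  -9.4965  85.7926]
contact_force [-0.2983 -0.1582 -0.1418]
gripper_width 0.0003
now slope 98.8 norm 126.7 y 8.7 zdir [ 0.82   0.236 -0.522] want [ 0.806  0.241 -0.54 ]
ik [array([ -36.8,   11.7,  -40.5, -109.3,  -34.1,   36. ])]
F slope -0.3 norm 0.1 y -0.2
[0.006, 0.001, -0.003, -2.6, -8.1, 10.5]
[0.006, 0.001, -0.003, -2.6, -8.0, 10.5]
[0.006, 0.001, -0.003, -2.5, -8.0, 10.6]
[0.006, 0.001, -0.003, -2.5, -7.9, 10.6]
now slope 98.8 norm 126.7 y 8.7 zdir [ 0.82   0.236 -0.522] want [ 0.806  0.241 -0.54 ]
ik [array([ -38.6,   18.6,  -40.1, -115.6,  -37.6,   45.5])]
F slope -0.3 norm 0.1 y -0.2
[0.023, 0.004, -0.014, -19.5, -40.8, 78.0]
```

Call:
step_arm(deltas=[[0.006, 0.001, -0.003, -2.6, -9, 10, -1], [0.006, 0.001, -0.003, -2.6, -9, 10, -1], [0.006, 0.001, -0.003, -2.5, -9, 10, -1], [0.006, 0.001, -0.003, -2.5, -9, 10, -1]])

```text
time_s: 7.2
tcp_pos: [0.5652, -0.0945, 0.1129]
eef_rot: [122.2, -8.0, 87.3]
contact_force: [0.5, -0.1, -0.8]
gripper_width: 0.0005
```

```bash
python3 lin.py 68 42 10 4; python3 snap.py w4
```

```text
now slope 76.0 norm 85.1 y 10.0 zdir [ 0.813  0.245 -0.528] want [ 0.806  0.241 -0.54 ]
ik [array([ -38.6,   18.6,  -40.1, -115.6,  -37.6,   45.5])]
F slope -0.3 norm -0.9 y 0.1
[0.003, -0.001, 0.006, -2.6, -3.3, 10.1]
[0.003, -0.001, 0.006, -2.6, -3.2, 10.2]
[0.003, -0.001, 0.006, -2.6, -3.2, 10.2]
[0.003, -0.001, 0.006, -2.6, -3.1, 10.2]
```

View pics/w4.png

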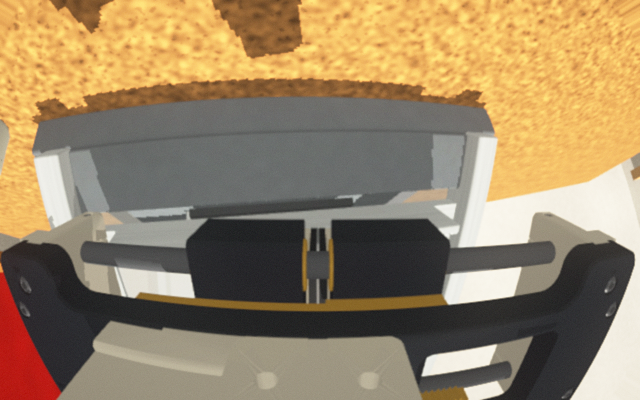

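Call:
step_arm(deltas=[[0.003, 0, 0.006, -1, -9, 3, -1], [0.003, 0, 0.006, -2.6, -2, 10, -1], [0.003, 0, 0.006, -2.6, -1.5, 10, -1], [0.003, 0, 0.006, -2.6, -1.5, 10, -1], [0, 0, 0, -2, -1, 8, -1]])

```text
time_s: 7.75
tcp_pos: [0.5945, -0.102, 0.079]
eef_rot: [122.7, -8.7, 87.1]
contact_force: [0.8, -0.1, -0.6]
gripper_width: 0.0004
```

```bash
python3 lin.py 80 42 10 4; python3 lin.py 132 42 10 1|tail -1
```

```text
now slope 69.5 norm 40.2 y 10.0 zdir [ 0.809  0.247 -0.533] want [ 0.806  0.241 -0.54 ]
ik [array([ -36.9,   17.1,  -38.4, -113.7,  -35.4,   41.3])]
F slope 0.0 norm -1.0 y 0.1
[0.002, -0.002, 0.002, 0.1, 2.7, -0.1]
[0.002, -0.002, 0.002, 0.1, 2.7, -0.1]
[0.002, -0.002, 0.002, 0.1, 2.7, -0.2]
[0.002, -0.002, 0.002, 0.1, 2.7, -0.2]
[0.007, -0.007, 0.01, -0.2, 62.4, 5.2]
```

Call:
step_arm(deltas=[[0, 0, 0, 0, 3, 0.2, -1], [0, 0, 0, 0, 3, 0.2, -1], [0, 0, 0, 0, 3, 0.2, -1], [0, 0, 0, 0, 3, 0.2, -1]])

```text
time_s: 8.15
tcp_pos: [0.6017, -0.1038, 0.0871]
eef_rot: [122.9, -8.8, 87.1]
contact_force: [-0.5, 0.4, -4.3]
gripper_width: 0.0002
```

```bash
python3 lin.py 132 42 10 1|grep -v ik
```

```text
now slope 80.4 norm 39.7 y 10.1 zdir [ 0.807  0.248 -0.537] want [ 0.806  0.241 -0.54 ]
F slope -3.7 norm -2.3 y 0.3
[0.003, -0.008, 0.009, -0.1, 51.6, 3.3]
```

Call:
step_arm(deltas=[[0, 0, 0, 0, 3, 0.3, -1], [0, 0, 0, 0, 4, 0.3, -1], [0, 0, 0, 0, 4, 0.3, -1], [0, 0, 0, 0, 4, 0.3, -1], [0, 0, 0, 0, 4, 0.3, -1], [0, 0, 0, 0, 4, 0.3, -1], [0, 0, 0, 0, 4, 0.3, -1], [0, 0, 0, 0, 4, 0.3, -1], [0, 0, 0, 0, 3, 0.3, -1], [0, 0, 0, 0, 2, 0.3, -1]])

```text
time_s: 9.15
tcp_pos: [0.6237, -0.1091, 0.1175]
eef_rot: [123.0, -8.7, 87.0]
contact_force: [-2.1, -1.1, -2.5]
gripper_width: 0.0005
```

```bash
python3 lin.py 132 42 10 1|grep -v ik
python3 - <<'E'
from plant import r
import cv2
for n,b in (("scene",(150,260,150,310)),("top",(80,180,290,450))):
    im=r.capture(n)[:,:,::-1];cv2.imwrite(f"pics/{n}5.png",im)
    cv2.imwrite(f"pics/{n}5c.png",cv2.resize(im[b[0]:b[1],b[2]:b[3]],None,fx=5,fy=5,interpolation=cv2.INTER_CUBIC))
E
```

```text
now slope 118.2 norm 41.9 y 10.4 zdir [ 0.805  0.247 -0.539] want [ 0.806  0.241 -0.54 ]
F slope -3.1 norm -0.3 y -1.6
[0.0, -0.007, 0.01, -0.5, 13.7, 1.2]
```

View pics/scene5c.png

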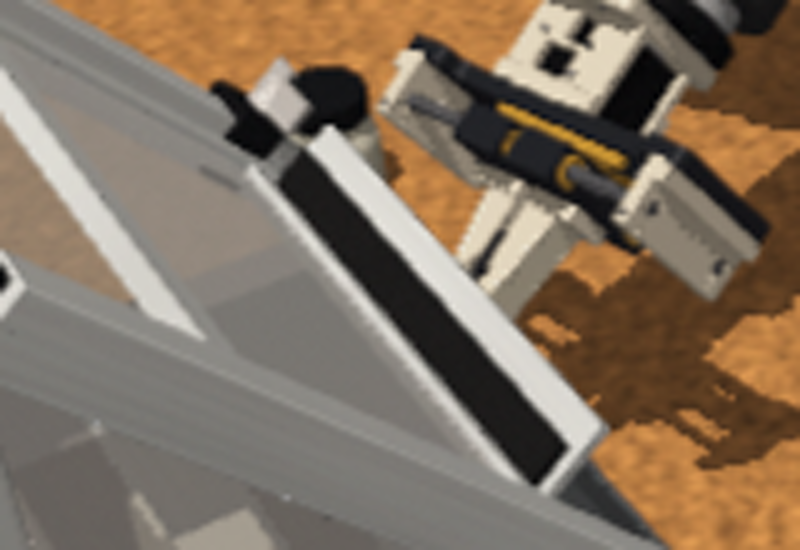

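View pics/top5c.png

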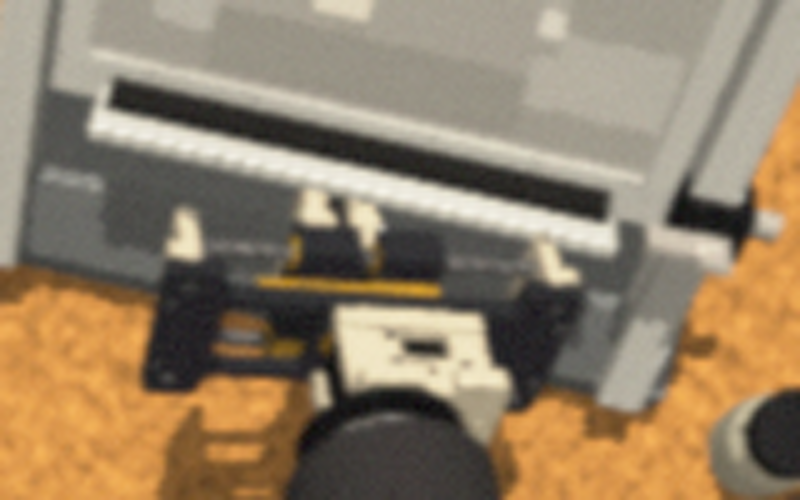

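Call:
step_arm(deltas=[[0, 0, 0, 0, 3, 0.3, -1], [0, 0, 0, 0, 3, 0.3, -1], [0, 0, 0, 0, 3, 0.3, -1], [0, 0, 0, 0, 1, 0.1, -1], [0, 0, 0, 0, 0, 0, -1]])

```text
time_s: 9.75
tcp_pos: [0.6302, -0.1105, 0.1255]
eef_rot: [123.1, -8.7, 87.1]
contact_force: [-1.3, -1.7, -3.4]
gripper_width: 0.0005
```

```bash
python3 lin.py 132 42 10 1|grep -v ik
python3 - <<'E'
from plant import r
import cv2
for n,b in (("scene",(150,260,150,310)),("top",(80,180,290,450))):
    im=r.capture(n)[:,:,::-1];cv2.imwrite(f"pics/{n}6.png",im)
    cv2.imwrite(f"pics/{n}6c.png",cv2.resize(im[b[0]:b[1],b[2]:b[3]],None,fx=5,fy=5,interpolation=cv2.INTER_CUBIC))
E
cat > topm.py <<'E'
from ik import *
from plant import r
c,sn=np.cos(np.radians(50)),np.sin(np.radians(50));n=np.array([-sn,0,c])
def sl(info,u,nn=63.9,fish=False):
    cc,dd=ray(info,u,fish);cc=E.inv().apply(cc-O)*1e3;dd=E.inv().apply(dd);p=cc+dd*(nn-n@cc)/(n@dd);return round(p[0]*c+p[2]*sn,1),round(p[1],1)
E
```

```text
now slope 128.6 norm 42.0 y 10.7 zdir [ 0.805  0.247 -0.539] want [ 0.806  0.241 -0.54 ]
F slope -3.2 norm -1.5 y -2.0
[0.0, -0.007, 0.009, -0.7, 3.4, 0.2]
```

View pics/top6c.png

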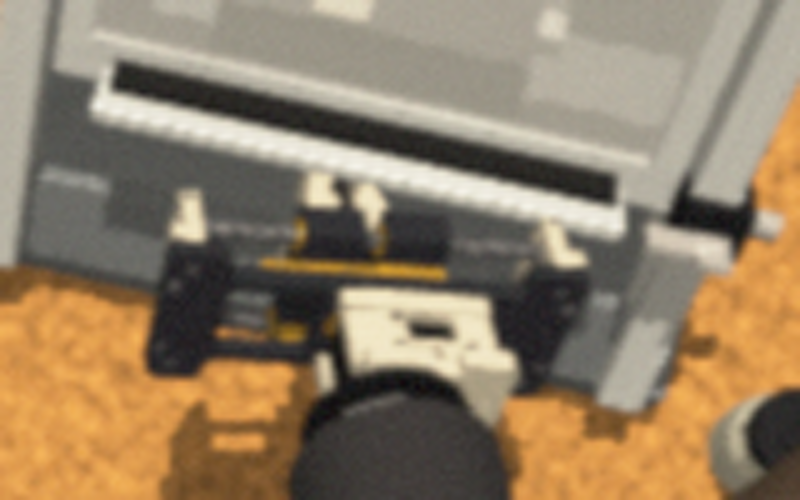

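View pics/scene6c.png

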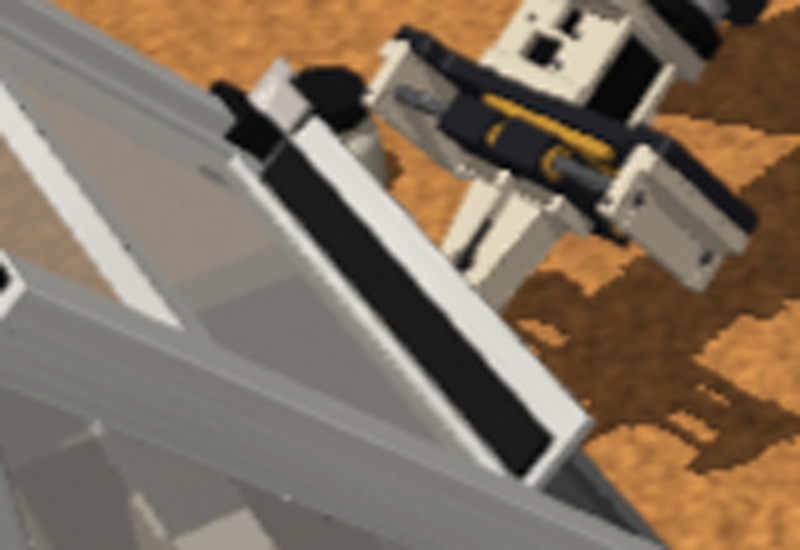

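Call:
step_arm(deltas=[[0, 0, 0, 0, -5, 0, -1], [0, 0, 0, 0, -5, 0, -1], [0, 0, 0, 4, -1, -14, -1], [0, 0, 0, 6, -1, -20, -1], [0, 0, 0, 6, 1, -20, -1], [0, 0, 0, 6, 1, -20, -1]])

```text
time_s: 10.45
tcp_pos: [0.5665, -0.0906, 0.1633]
eef_rot: [122.6, -9.0, 87.1]
contact_force: [0.2, 0.5, 0.2]
gripper_width: 0.0008
```

```bash
python3 lin.py 120 120 10 1|grep -v ik
cat > jb.py <<'E'
from ik import *
import sys
from plant import r
N=int(sys.argv[1]);bump=float(sys.argv[2]);qB=np.array(eval(sys.argv[3]),float)
qA=r.get_state()["joints"];print(np.round(qA,1));prev=FK(qA)
for k in range(1,N+1):
    u=k/N; q=qA+(qB-qA)*u; q[1]-=bump*np.sin(np.pi*u)
    cur=FK(q); print(delta(prev[0],prev[1],cur[0],cur[1]),"| E",np.round(E.inv().apply(cur[0]-O)*1e3).astype(int),np.round(cur[1].apply([0,0,1]),2));prev=cur
E
python3 jb.py 24 4 "[17.1,0.2,-42,13,-36,48]"
```

```text
now slope 114.8 norm 117.3 y 14.2 zdir [ 0.808  0.251 -0.533] want [ 0.806  0.241 -0.54 ]
F slope 0.1 norm 0.1 y 0.5
[0.007, -0.01, 0.005, -3.4, 5.6, -3.0]
[-26.5   1.9 -36.  -94.4 -24.5  10.8]
[0.029, 0.04, -0.118, 10.4, -13.6, -6.9] | E [-31  22 157] [ 0.83  0.08 -0.55]
[0.027, 0.04, -0.118, 10.2, -12.2, -6.5] | E [-46  29 152] [ 0.81  0.12 -0.57]
[0.025, 0.041, -0.118, 9.9, -10.8, -6.1] | E [-60  34 146] [ 0.79  0.16 -0.59]
[0.024, 0.041, -0.118, 9.5, -9.6, -5.7] | E [-74  37 141] [ 0.76  0.19 -0.62]
[0.022, 0.04, -0.119, 8.9, -8.6, -5.3] | E [-86  38 137] [ 0.74  0.22 -0.64]
[0.021, 0.04, -0.119, 8.2, -7.7, -5.0] | E [-98  38 133] [ 0.71  0.24 -0.66]
[0.02, 0.04, -0.119, 7.5, -7.0, -4.6] | E [-108   37  129] [ 0.67  0.26 -0.69]
[0.019, 0.04, -0.119, 6.7, -6.4, -4.2] | E [-118   34  125] [ 0.64  0.28 -0.72]
[0.018, 0.04, -0.119, 5.9, -5.9, -3.9] | E [-126   31  123] [ 0.61  0.29 -0.74]
[0.018, 0.04, -0.119, 5.0, -5.5, -3.5] | E [-132   26  120] [ 0.57  0.29 -0.77]
[0.017, 0.04, -0.119, 4.1, -5.2, -3.2] | E [-137   21  118] [ 0.53  0.29 -0.79]
[0.016, 0.04, -0.119, 3.2, -5.0, -2.9]
[... 308 characters left out ...]
6, -5.3, -2.0] | E [-140   -6  119] [ 0.37  0.22 -0.9 ]
[0.013, 0.041, -0.12, -1.7, -5.6, -2.0] | E [-136  -10  121] [ 0.34  0.2  -0.92]
[0.013, 0.041, -0.121, -2.7, -6.0, -2.0] | E [-130  -13  123] [ 0.31  0.17 -0.94]
[0.012, 0.04, -0.121, -3.7, -6.6, -2.1] | E [-124  -16  127] [ 0.29  0.13 -0.95]
[0.012, 0.04, -0.121, -4.8, -7.3, -2.2] | E [-116  -16  131] [ 0.27  0.1  -0.96]
[0.012, 0.04, -0.122, -5.7, -8.2, -2.5] | E [-107  -16  136] [ 0.26  0.06 -0.96]
[0.013, 0.039, -0.122, -6.7, -9.2, -2.9] | E [-97 -13 142] [ 0.25  0.02 -0.97]
[0.013, 0.039, -0.122, -7.5, -10.4, -3.4] | E [-86  -9 148] [ 0.24 -0.02 -0.97]
[0.014, 0.038, -0.122, -8.2, -11.7, -4.0] | E [-75  -3 155] [ 0.24 -0.06 -0.97]
```

Call:
step_arm(deltas=[[0.029, 0.04, -0.118, 10.4, -13.6, -7, -1], [0.027, 0.04, -0.118, 10, -12, -7, -1], [0.025, 0.041, -0.118, 10, -10.8, -7, -1], [0.024, 0.041, -0.118, 9.5, -9.6, -7, -1], [0.022, 0.04, -0.119, 9, -8.6, -6, -1], [0.021, 0.04, -0.119, 8.2, -7.7, -6, -1], [0.02, 0.04, -0.119, 7.5, -7, -5, -1], [0.019, 0.04, -0.119, 6.7, -6.4, -5, -1], [0.018, 0.04, -0.119, 6, -6, -4, -1], [0.018, 0.04, -0.119, 5, -5.5, -4, -1]])

```text
time_s: 11.45
tcp_pos: [0.4526, -0.0473, 0.1338]
eef_rot: [148.8, 26.8, 154.4]
contact_force: [-0.0, 0.5, -0.6]
gripper_width: 0.0002
```

```bash
python3 jb.py 14 2 "[17.1,0.2,-42,13,-36,48]"
```

```text
[ -7.4  -4.8 -38.7 -47.6 -30.3  26. ]
[0.018, 0.039, -0.115, 3.6, -5.7, -2.8] | E [-141   22  132] [ 0.54  0.3  -0.79]
[0.017, 0.039, -0.116, 2.6, -5.4, -2.7] | E [-144   16  131] [ 0.5   0.29 -0.81]
[0.016, 0.038, -0.116, 1.6, -5.2, -2.6] | E [-145   10  130] [ 0.47  0.28 -0.84]
[0.015, 0.038, -0.116, 0.7, -5.3, -2.4] | E [-145    4  131] [ 0.44  0.26 -0.86]
[0.015, 0.039, -0.116, -0.2, -5.4, -2.1] | E [-143   -1  131] [ 0.41  0.24 -0.88]
[0.014, 0.039, -0.117, -1.0, -5.6, -1.7] | E [-140   -6  133] [ 0.38  0.22 -0.9 ]
[0.013, 0.04, -0.117, -1.7, -5.9, -1.4] | E [-135  -10  134] [ 0.36  0.19 -0.91]
[0.012, 0.04, -0.117, -2.5, -6.3, -1.0] | E [-130  -13  136] [ 0.33  0.16 -0.93]
[0.011, 0.041, -0.118, -3.4, -6.7, -0.7] | E [-123  -16  139] [ 0.31  0.13 -0.94]
[0.01, 0.041, -0.118, -4.2, -7.2, -0.5] | E [-115  -16  141] [ 0.29  0.09 -0.95]
[0.009, 0.041, -0.119, -5.1, -7.9, -0.4] | E [-106  -16  144] [ 0.27  0.06 -0.96]
[0.009, 0.041, -0.119, -6.1, -8.7, -0.4] | E [-96 -13 148] [ 0.26  0.02 -0.97]
[0.009, 0.04, -0.12, -7.0, -9.6, -0.7] | E [-86  -9 151] [ 0.25 -0.02 -0.97]
[0.009, 0.04, -0.12, -7.8, -10.8, -1.1] | E [-75  -3 155] [ 0.24 -0.06 -0.97]
```

Call:
step_arm(deltas=[[0.018, 0.039, -0.115, 3.6, -5.7, -2.8, -1], [0.017, 0.039, -0.116, 2.6, -5.4, -2.7, -1], [0.016, 0.038, -0.116, 1.6, -5.2, -2.6, -1], [0.015, 0.038, -0.116, 0.7, -5.3, -2.4, -1], [0.015, 0.039, -0.116, -0.2, -5.4, -2.1, -1], [0.014, 0.039, -0.117, -1, -5.6, -1.7, -1], [0.013, 0.04, -0.117, -1.7, -6, -1.4, -1], [0.012, 0.04, -0.117, -2.5, -6.3, -1, -1], [0.011, 0.041, -0.118, -3.4, -6.7, -0.7, -1], [0.01, 0.041, -0.118, -4.2, -7.2, -0.5, -1]])

```text
time_s: 12.45
tcp_pos: [0.4645, -0.0925, 0.1475]
eef_rot: [-170.0, 14.3, -127.6]
contact_force: [-1.2, -0.2, -0.2]
gripper_width: 0.0005
```

Call:
step_arm(deltas=[[0.009, 0.041, -0.119, -5, -8, -0.4, -1], [0.009, 0.041, -0.119, -6, -8.7, -0.4, -1], [0.009, 0.04, -0.12, -7, -9.6, -0.7, -1], [0.009, 0.04, -0.12, -8, -10.8, -1, -1], [0, 0, 0, 0, 0, 0, -1]])

```text
time_s: 12.95
tcp_pos: [0.5092, -0.0854, 0.1647]
eef_rot: [-164.9, -1.6, -101.7]
contact_force: [-0.5, -0.9, 0.1]
gripper_width: 0.0003
```

```bash
python3 st.py;python3 snap.py w5; python3 goal.py -90 -20 150 75 2
```

```text
time_s 12.95
joints [ 18.6593  -0.4119 -42.0114  14.899  -36.9627  48.8403]
tcp_pos [ 0.5092 -0.0854  0.1647]
eef_rot [-164.8813   -1.5737 -101.6736]
contact_force [-0.5098 -0.8686  0.0587]
gripper_width 0.0003
goal [ 0.48645372 -0.10528957  0.15      ] [-165.     0.  -104.4]
angle 2.906767765560734 dist 32.51351991800916
[-0.001, -0.007, 0.024, 11.6, 10.2, 4.9]
[-0.001, -0.007, 0.024, 11.9, 9.9, 4.8]
```

View pics/w5.png

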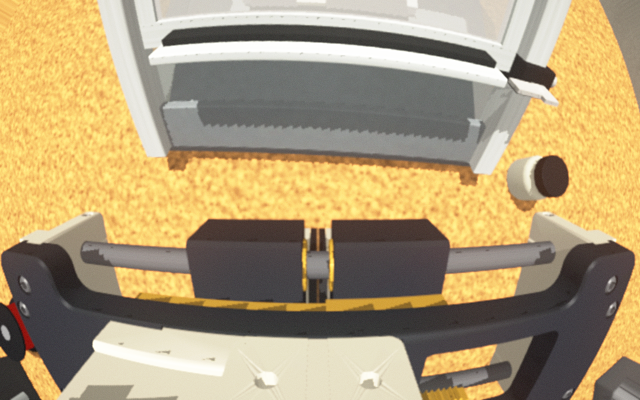

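Run:
```python
import cv2
im=cv2.imread("pics/w5.png")
cv2.imwrite("pics/w5b.png",cv2.resize(im[50:120,470:570],None,fx=8,fy=8,interpolation=cv2.INTER_CUBIC))
cv2.imwrite("pics/w5a.png",cv2.resize(im[20:90,120:220],None,fx=8,fy=8,interpolation=cv2.INTER_CUBIC))
```

```text
(no output)
```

View pics/w5b.png

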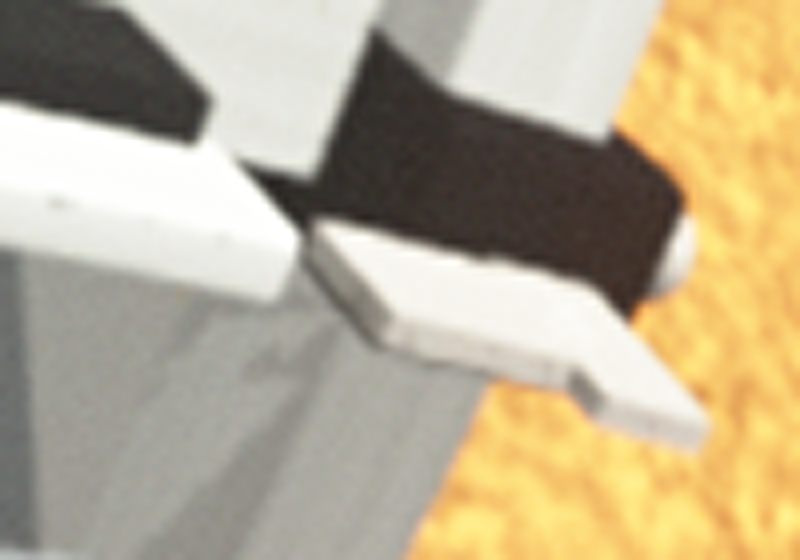

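View pics/w5a.png

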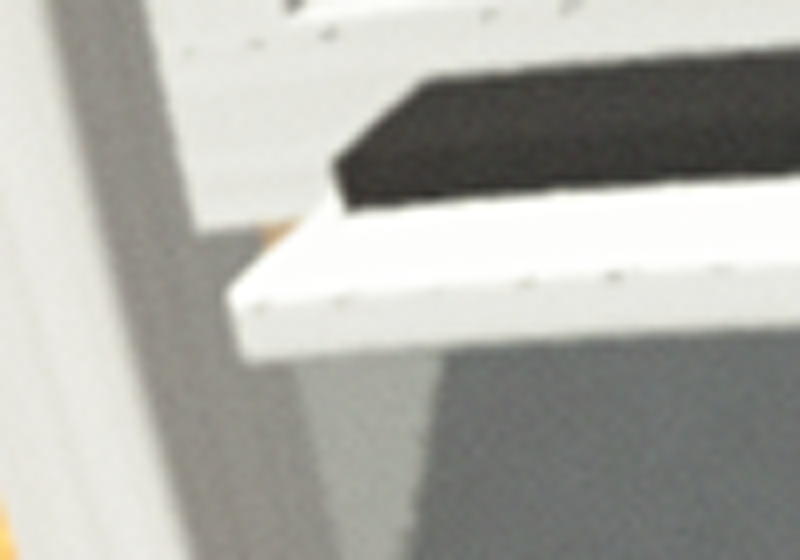

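```bash
sed -i 's/^YAW.*//' ik.py; grep -n "YAW" ik.py; sed -i 's/from ik import \*/import ik\nfrom ik import */' topm.py
python3 - <<'E'
from topm import *
import pickle
i=pickle.load(open("w5.pkl","rb"))
for k,u in dict(L=(150.4,65.3),R=(504.6,87.75),P=(519,89.75),Pin=(509.5,77.5)).items(): print(k,sl(i,u,63.9,True))
print(sl(i,(509.5,77.5),43,True))
E
```

```text
8:O=np.array([0.5786,-0.1083,0]); YAW=-14.4
9:E=Ro.from_euler('z',YAW,degrees=True)
L (np.float64(140.5), np.float64(128.9))
R (np.float64(140.5), np.float64(-129.4))
P (np.float64(141.8), np.float64(-143.2))
Pin (np.float64(149.8), np.float64(-130.0))
(np.float64(141.3), np.float64(-145.6))
```

```bash
python3 goal.py -45 -30 118 75 4
python3 - <<'E'
import ik;from ik import *
p,R=pose(-45,-30,118,75,0);print(ik.ik(p,R,q0=np.array([17,0,-45,15,-32,46])))
import cand
ci,c=cand.caminfo(p,R)
for e in ([42,130,149],[42,-130,149],[42,-143,149]): print(proj(ci,O+E.apply(np.array(e)/1e3),True))
E
```

```text
goal [ 0.52755306 -0.12616645  0.118     ] [-165.     0.  -104.4]
angle 2.906767765560734 dist 64.38842304025738
[-0.0, -0.003, 0.012, 8.6, -3.5, 13.1]
[-0.0, -0.003, 0.012, 8.6, -3.6, 13.1]
[-0.0, -0.003, 0.012, 8.6, -3.8, 13.1]
[-0.0, -0.003, 0.012, 8.6, -3.9, 13.0]Traceback (most recent call last):
  File "<stdin>", line 2, in <module>
AttributeError: 'function' object has no attribute 'ik'
```

Run:
```python
from ik import *
p,R=pose(-45,-30,118,75,0);print(ik(p,R,q0=np.array([17,0,-45,15,-32,46])))
import cand
ci,c=cand.caminfo(p,R);print(E.inv().apply(c-O))
for e in ([42,130,149],[42,-130,149],[42,-143,149]): print(proj(ci,O+E.apply(np.array(e)/1e3),True))
```

```text
[array([ 11.55571237,   5.6972786 , -42.29115711,  13.45220069,
       -29.13906704,  53.01678107])]
[-0.01933109 -0.02982587  0.28879181]
[61.25154695 99.87877782]
[501.80023998  85.47513984]
[519.85798806  88.63589704]
```

Call:
step_arm(deltas=[[0, -0.003, 0.012, 8.6, -3.5, 13, -1], [0, -0.003, 0.012, 8.6, -3.6, 13, -1], [0, -0.003, 0.012, 8.6, -3.8, 13, -1], [0, -0.003, 0.012, 8.6, -4, 13, -1], [0, 0, 0, 0, 0, 0, -1]])

```text
time_s: 13.5
tcp_pos: [0.5258, -0.1277, 0.1178]
eef_rot: [-164.9, 0.5, -105.2]
contact_force: [0.1, -0.3, 0.1]
gripper_width: 0.0006
```

```bash
python3 snap.py w6
python3 - <<'E'
import cv2
im=cv2.imread("pics/w6.png")
cv2.imwrite("pics/w6b.png",cv2.resize(im[50:130,460:560],None,fx=7,fy=7,interpolation=cv2.INTER_CUBIC))
cv2.imwrite("pics/w6a.png",cv2.resize(im[60:130,30:130],None,fx=7,fy=7,interpolation=cv2.INTER_CUBIC))
E
```

```text
(no output)
```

View pics/w6b.png

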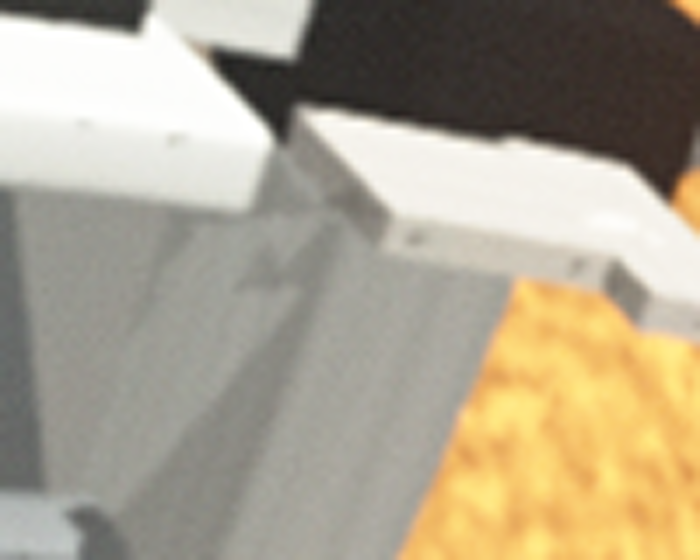

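View pics/w6a.png

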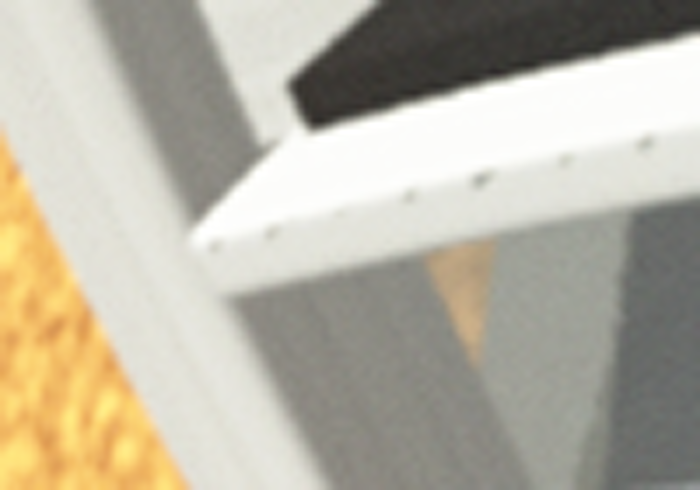

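Run:
```python
from topm import *
import pickle
i=pickle.load(open("w6.pkl","rb"))
for k,u in dict(L=(62.6,102.6),R=(495.4,80.3),P=(515.7,81.1),P2=(547.1,87.4)).items(): print(k,sl(i,u,63.9,True))
j=pickle.load(open("w5.pkl","rb"))
for a,b in (((504.6,87.75),(495.4,80.3)),((519,89.75),(515.7,81.1))):
    p,e=tri([ray(j,a,1),ray(i,b,1)]);q=E.inv().apply(p-O)*1e3;print(np.round(q,1),q[0]*c+q[2]*sn,n@q,e[0])
print(E.inv().apply(ray(i,(300,200),1)[0]-O))
```

```text
L (np.float64(140.4), np.float64(126.8))
R (np.float64(140.5), np.float64(-129.2))
P (np.float64(141.9), np.float64(-142.9))
P2 (np.float64(141.6), np.float64(-167.8))
[  39.8 -126.9  152.1] 142.06637960249662 67.28300341814591 0.04222082475786848
[  41.6 -141.9  151.1] 142.4908820273281 65.29534086763495 0.14251379412148055
[-0.02111611 -0.03352321  0.28882204]
```

```bash
python3 jb.py 24 14 "[-27.5,2.2,-36.5,-96,-25.5,13]"
```

```text
[ 11.3   5.5 -42.2  12.9 -29.1  52.9]
[0.013, -0.043, 0.129, 7.4, 8.4, -9.2] | E [-57 -39 126] [ 0.28 -0.02 -0.96]
[0.012, -0.045, 0.127, 6.0, 7.3, -9.3] | E [-67 -44 132] [ 0.31  0.01 -0.95]
[0.011, -0.047, 0.126, 4.5, 6.5, -9.2] | E [-77 -47 138] [ 0.34  0.04 -0.94]
[0.009, -0.048, 0.124, 3.0, 6.0, -8.7] | E [-86 -49 144] [ 0.38  0.08 -0.92]
[0.006, -0.049, 0.122, 1.6, 5.7, -8.1] | E [-94 -49 150] [ 0.41  0.1  -0.91]
[0.003, -0.049, 0.121, 0.4, 5.7, -7.2] | E [-101  -47  155] [ 0.45  0.13 -0.89]
[-0.0, -0.048, 0.12, -0.5, 5.8, -6.1] | E [-108  -44  160] [ 0.48  0.15 -0.86]
[-0.003, -0.047, 0.119, -1.3, 6.1, -4.9] | E [-113  -40  165] [ 0.52  0.17 -0.84]
[-0.006, -0.045, 0.118, -1.8, 6.3, -3.6] | E [-117  -35  168] [ 0.55  0.19 -0.81]
[-0.008, -0.043, 0.118, -2.0, 6.5, -2.2] | E [-119  -29  172] [ 0.58  0.2  -0.79]
[-0.01, -0.041, 0.118, -2.1, 6.6, -0.7] | E [-121  -23  174] [ 0.62  0.21 -0.76]
[-0.012, -0.038, 0.118, -2.1, 6.6, 0.7] | E [-121  -16  177] [ 0.64  0.22 -0.73]
[-0.013, -0.035, 0.118, -2.0, 6.4, 2.1] | E [-120  -10  178] [ 0.67  0.22 -0.71]
[-0.013, -0.033, 0.119, -1.9, 6.1, 3.5] | E [-117   -3  179] [ 0.7   0.22 -0.68]
[-0.013, -0.03, 0.12, -1.9, 5.6, 4.8] | E [-113    3  179] [ 0.72  0.22 -0.66]
[-0.013, -0.028, 0.121, -2.0, 5.0, 6.0] | E [-107    9  179] [ 0.74  0.21 -0.64]
[-0.012, -0.027, 0.122, -2.3, 4.4, 7.2] | E [-100   14  178] [ 0.76  0.2  -0.62]
[-0.012, -0.026, 0.123, -2.8, 3.8, 8.2] | E [-92  19 177] [ 0.78  0.19 -0.6 ]
[-0.011, -0.026, 0.124, -3.5, 3.3, 9.1] | E [-82  22 175] [ 0.79  0.17 -0.58]
[-0.011, -0.026, 0.125, -4.4, 2.9, 9.9] | E [-71  24 173] [ 0.81  0.15 -0.57]
[-0.01, -0.027, 0.126, -5.5, 2.9, 10.6] | E [-59  24 170] [ 0.82  0.13 -0.56]
[-0.011, -0.028, 0.126, -6.7, 3.1, 11.1] | E [-46  23 167] [ 0.83  0.1  -0.55]
[-0.012, -0.029, 0.126, -8.0, 3.7, 11.6] | E [-32  20 164] [ 0.84  0.07 -0.54]
[-0.013, -0.031, 0.126, -9.2, 4.8, 11.9] | E [-18  15 161] [ 0.85  0.04 -0.53]
```

Call:
step_arm(deltas=[[0.013, -0.043, 0.129, 7.4, 8.4, -10, -1], [0.012, -0.045, 0.127, 6, 7.3, -10, -1], [0.011, -0.047, 0.126, 4.5, 6.5, -9, -1], [0.009, -0.048, 0.124, 3, 6, -9, -1], [0.006, -0.049, 0.122, 1.6, 5.7, -8, -1], [0.003, -0.049, 0.121, 0.4, 5.7, -7, -1], [0, -0.048, 0.12, -0.5, 5.8, -6, -1], [-0.003, -0.047, 0.119, -1.3, 6, -5, -1], [-0.006, -0.045, 0.118, -1.8, 6.3, -3.6, -1], [-0.008, -0.043, 0.118, -2, 6.5, -2, -1]])

```text
time_s: 14.55
tcp_pos: [0.4524, -0.1004, 0.183]
eef_rot: [167.6, 38.3, 179.3]
contact_force: [-0.5, -0.6, -0.2]
gripper_width: 0.0004
```

Call:
step_arm(deltas=[[-0.01, -0.041, 0.118, -2, 6.6, -0.7, -1], [-0.012, -0.038, 0.118, -2, 6.6, 0.7, -1], [-0.013, -0.035, 0.118, -2, 6.4, 2, -1], [-0.013, -0.033, 0.119, -2, 6, 3.5, -1], [-0.013, -0.03, 0.12, -2, 5.6, 4.8, -1]])

```text
time_s: 15.05
tcp_pos: [0.4682, -0.0666, 0.1999]
eef_rot: [136.5, 31.2, 134.5]
contact_force: [-0.5, 0.3, -0.4]
gripper_width: 0.0002
```

```bash
python3 jb.py 9 2 "[-27.5,2.2,-36.5,-96,-25.5,13]"
```

```text
[-12.3 -12.7 -39.3 -56.6 -26.4  23.4]
[-0.01, -0.024, 0.111, -1.7, 3.4, 7.2] | E [-111   17  198] [ 0.77  0.21 -0.6 ]
[-0.011, -0.025, 0.111, -2.7, 3.4, 7.7] | E [-104   22  197] [ 0.79  0.2  -0.58]
[-0.01, -0.025, 0.112, -3.4, 3.0, 8.6] | E [-95  25 196] [ 0.8   0.18 -0.57]
[-0.009, -0.024, 0.113, -4.1, 2.3, 9.7] | E [-84  27 193] [ 0.82  0.16 -0.55]
[-0.007, -0.024, 0.115, -4.9, 1.4, 10.9] | E [-73  28 190] [ 0.83  0.14 -0.54]
[-0.005, -0.024, 0.117, -6.0, 0.4, 12.2] | E [-60  27 184] [ 0.84  0.12 -0.54]
[-0.004, -0.025, 0.118, -7.3, -0.3, 13.3] | E [-47  25 178] [ 0.84  0.1  -0.53]
[-0.003, -0.027, 0.119, -8.9, -0.5, 14.2] | E [-33  21 170] [ 0.85  0.07 -0.53]
[-0.004, -0.029, 0.12, -10.5, 0.0, 14.8] | E [-18  15 161] [ 0.85  0.04 -0.53]
```

Call:
step_arm(deltas=[[-0.01, -0.024, 0.111, -1.7, 3.4, 7, -1], [-0.011, -0.025, 0.111, -2.7, 3.4, 7.7, -1], [-0.01, -0.025, 0.112, -3.4, 3, 8.6, -1], [-0.009, -0.024, 0.113, -4, 2.3, 9.7, -1], [-0.007, -0.024, 0.115, -5, 1.4, 10.9, -1], [-0.005, -0.024, 0.117, -6, 0.4, 12, -1], [-0.004, -0.025, 0.118, -7.3, -0.3, 13, -1], [-0.003, -0.027, 0.119, -9, -0.5, 14, -1], [-0.004, -0.029, 0.12, -10.5, 0, 14, -1], [0, 0, 0, 0, 0, 0, -1]])

```text
time_s: 16.05
tcp_pos: [0.5713, -0.0832, 0.1771]
eef_rot: [120.9, -11.8, 85.9]
contact_force: [0.4, 0.0, -1.0]
gripper_width: 0.0006
```

```bash
python3 lin.py 112 90 10 3
```

```text
now slope 127.1 norm 124.0 y 22.5 zdir [ 0.825  0.257 -0.503] want [ 0.806  0.241 -0.54 ]
ik [array([-29. ,   6.2, -35.3, -99.5, -26.2,  18.1])]
F slope -0.5 norm -0.9 y 0.1
[0.014, -0.006, -0.016, -7.2, -6.1, 9.0]
[0.014, -0.006, -0.016, -7.1, -6.1, 9.2]
[0.014, -0.006, -0.016, -6.9, -6.1, 9.3]
```

Call:
step_arm(deltas=[[0.014, -0.006, -0.016, -7, -7, 9, -1], [0.014, -0.006, -0.016, -7, -7, 9, -1], [0.014, -0.006, -0.016, -7, -6, 9, -1], [0, 0, 0, 0, -3, 0, -1]])

```text
time_s: 16.45
tcp_pos: [0.5822, -0.0967, 0.1449]
eef_rot: [122.7, -8.4, 87.2]
contact_force: [0.2, 0.1, -0.4]
gripper_width: 0.0002
```

```bash
python3 lin.py 114 42 10 4|grep -v ik
```

```text
now slope 111.4 norm 92.7 y 12.1 zdir [ 0.809  0.246 -0.534] want [ 0.806  0.241 -0.54 ]
F slope -0.2 norm -0.4 y 0.2
[0.002, -0.001, 0.004, -3.6, -0.7, 12.1]
[0.002, -0.001, 0.004, -3.6, -0.7, 12.1]
[0.002, -0.001, 0.004, -3.6, -0.7, 12.2]
[0.002, -0.001, 0.004, -3.6, -0.6, 12.2]
```

Call:
step_arm(deltas=[[0.002, 0, 0.004, -3.6, -0.7, 12, -1], [0.002, 0, 0.004, -3.6, -0.7, 12, -1], [0.002, 0, 0.004, -3.6, -0.7, 12, -1], [0.002, 0, 0.004, -3.6, -0.7, 12, -1], [0, 0, 0, 0, 3, 0, -1], [0, 0, 0, 0, 3, 0, -1], [0, 0, 0, 0, 3, 0, -1]])

```text
time_s: 17.15
tcp_pos: [0.6246, -0.106, 0.1296]
eef_rot: [122.5, -8.9, 87.3]
contact_force: [0.1, 0.2, 0.3]
gripper_width: 0.0003
```

```bash
python3 lin.py 128 42 10 4|grep -v ik
```

```text
now slope 127.6 norm 49.6 y 13.6 zdir [ 0.809  0.253 -0.531] want [ 0.806  0.241 -0.54 ]
F slope 0.3 norm 0.2 y 0.2
[0.002, -0.003, 0.002, -1.4, -0.1, 1.6]
[0.002, -0.003, 0.002, -1.4, -0.1, 1.6]
[0.002, -0.003, 0.002, -1.4, -0.1, 1.6]
[0.002, -0.003, 0.002, -1.4, -0.1, 1.6]
```

Call:
step_arm(deltas=[[0.002, -0.003, 0.002, -2, -2, 2.5, -1], [0.002, -0.003, 0.002, -2, -0.5, 2.5, -1], [0.002, -0.003, 0.002, -1.5, 0, 2, -1], [0, 0, 0, 0, 1, 0, -1], [0, 0, 0, 0, 1, 0, -1]])

```text
time_s: 17.65
tcp_pos: [0.6295, -0.1103, 0.1262]
eef_rot: [122.9, -8.8, 86.8]
contact_force: [-0.7, 0.3, -2.4]
gripper_width: 0.0005
```

```bash
python3 lin.py 130 42 10 1|grep -v ik
```

```text
now slope 128.7 norm 42.9 y 10.7 zdir [ 0.808  0.244 -0.537] want [ 0.806  0.241 -0.54 ]
F slope -2.3 norm -1.0 y 0.1
[0.004, -0.004, 0.005, -0.9, 1.2, 0.9]
```

Call:
step_arm(deltas=[[0, 0, 0, 0, 0.8, 0, -1], [0, 0, 0, 0, 0.5, 0, -1]])

```text
time_s: 17.85
tcp_pos: [0.6295, -0.1103, 0.1262]
eef_rot: [123.0, -8.9, 86.8]
contact_force: [-0.7, -0.9, -3.0]
gripper_width: 0.0006
```

```bash
python3 lin.py 130 42 10 1|grep -v ik
```

```text
now slope 128.7 norm 43.0 y 10.7 zdir [ 0.807  0.245 -0.538] want [ 0.806  0.241 -0.54 ]
F slope -2.5 norm -1.6 y -1.1
[0.002, -0.004, 0.005, -0.9, 1.2, 0.9]
```

Call:
step_arm(deltas=[[0, 0, 0, 0, 1.5, 0.1, -1], [0, 0, 0, 0, 1.5, 0.1, -1]])

```text
time_s: 18.05
tcp_pos: [0.6305, -0.1106, 0.1275]
eef_rot: [123.1, -8.9, 86.7]
contact_force: [0.0, -0.3, -3.4]
gripper_width: 0.0007
```

```bash
python3 lin.py 130 42 10 1|grep -v ik
```

```text
now slope 130.4 norm 43.0 y 10.7 zdir [ 0.805  0.244 -0.54 ] want [ 0.806  0.241 -0.54 ]
F slope -2.5 norm -2.2 y -0.3
[-0.001, -0.004, 0.004, -0.9, -0.5, 0.8]
```

Call:
step_arm(deltas=[[0, 0, 0, 0, -5, 0, -1], [0, 0, 0, 0, -5, 0, -1], [0, 0, 0, 4, -1, -14, -1], [0, 0, 0, 6, -1, -20, -1], [0, 0, 0, 6, 1, -20, -1], [0, 0, 0, 6, 1, -20, -1]])

```text
time_s: 18.65
tcp_pos: [0.5671, -0.092, 0.1659]
eef_rot: [122.8, -9.0, 86.6]
contact_force: [0.7, 0.9, -0.1]
gripper_width: 0.0003
```

Call:
step_arm(deltas=[[0.029, 0.04, -0.118, 10.4, -13.6, -7, -1], [0.027, 0.04, -0.118, 10, -12, -7, -1], [0.025, 0.041, -0.118, 10, -10.8, -7, -1], [0.024, 0.041, -0.118, 9.5, -9.6, -7, -1], [0.022, 0.04, -0.119, 9, -8.6, -6, -1], [0.021, 0.04, -0.119, 8.2, -7.7, -6, -1], [0.02, 0.04, -0.119, 7.5, -7, -5, -1], [0.019, 0.04, -0.119, 6.7, -6.4, -5, -1], [0.018, 0.04, -0.119, 6, -6, -4, -1], [0.018, 0.04, -0.119, 5, -5.5, -4, -1]])

```text
time_s: 19.65
tcp_pos: [0.456, -0.0515, 0.1393]
eef_rot: [149.1, 27.1, 153.9]
contact_force: [0.6, 0.6, -0.2]
gripper_width: 0.0004
```

```bash
python3 jb.py 14 2 "[17.1,0.2,-42,13,-36,48]"
```

```text
[ -6.2  -5.5 -38.8 -45.7 -29.2  22.9]
[0.017, 0.038, -0.116, 3.0, -5.1, -2.3] | E [-136   19  138] [ 0.54  0.29 -0.79]
[0.016, 0.037, -0.117, 2.1, -4.8, -2.3] | E [-139   14  137] [ 0.51  0.28 -0.81]
[0.015, 0.037, -0.117, 1.3, -4.7, -2.1] | E [-139    9  136] [ 0.48  0.27 -0.83]
[0.014, 0.037, -0.117, 0.5, -4.7, -1.9] | E [-139    4  136] [ 0.45  0.25 -0.86]
[0.014, 0.038, -0.117, -0.2, -4.8, -1.6] | E [-137   -1  137] [ 0.42  0.24 -0.88]
[0.013, 0.038, -0.117, -0.9, -5.0, -1.3] | E [-135   -5  138] [ 0.39  0.21 -0.89]
[0.012, 0.039, -0.118, -1.6, -5.3, -0.9] | E [-131   -9  139] [ 0.37  0.19 -0.91]
[0.011, 0.04, -0.118, -2.2, -5.7, -0.6] | E [-125  -12  141] [ 0.34  0.16 -0.93]
[0.01, 0.041, -0.118, -3.0, -6.1, -0.2] | E [-119  -14  142] [ 0.32  0.13 -0.94]
[0.009, 0.041, -0.119, -3.7, -6.6, -0.0] | E [-112  -15  144] [ 0.3   0.09 -0.95]
[0.008, 0.041, -0.119, -4.5, -7.2, 0.1] | E [-104  -14  147] [ 0.28  0.06 -0.96]
[0.007, 0.041, -0.12, -5.3, -7.9, 0.1] | E [-95 -12 149] [ 0.26  0.02 -0.96]
[0.006, 0.041, -0.12, -6.2, -8.8, -0.1] | E [-85  -8 152] [ 0.25 -0.02 -0.97]
[0.006, 0.04, -0.121, -6.9, -9.9, -0.5] | E [-75  -3 155] [ 0.24 -0.06 -0.97]
```

Call:
step_arm(deltas=[[0.017, 0.038, -0.116, 3, -5, -2.3, -1], [0.016, 0.037, -0.117, 2, -4.8, -2.3, -1], [0.015, 0.037, -0.117, 1.3, -4.7, -2, -1], [0.014, 0.037, -0.117, 0.5, -4.7, -2, -1], [0.014, 0.038, -0.117, -0.2, -4.8, -1.6, -1], [0.013, 0.038, -0.117, -1, -5, -1.3, -1], [0.012, 0.039, -0.118, -1.6, -5.3, -1, -1], [0.011, 0.04, -0.118, -2.2, -5.7, -0.6, -1], [0.01, 0.041, -0.118, -3, -6, -0.2, -1], [0.009, 0.041, -0.119, -3.7, -6.6, 0, -1]])

```text
time_s: 20.65
tcp_pos: [0.474, -0.0927, 0.1556]
eef_rot: [-168.8, 14.9, -127.7]
contact_force: [-0.4, -0.6, -0.1]
gripper_width: 0.0004
```

Call:
step_arm(deltas=[[0.008, 0.041, -0.119, -4.5, -7, 0, -1], [0.007, 0.041, -0.12, -5.3, -8, 0, -1], [0.006, 0.041, -0.12, -6.2, -9, 0, -1], [0.006, 0.04, -0.121, -7, -10, -0.5, -1], [0, 0, 0, 0, 0, 0, -1], [0, 0, 0, 0, 0, 0, -1]])

```text
time_s: 21.25
tcp_pos: [0.5181, -0.0854, 0.1732]
eef_rot: [-163.7, -1.3, -102.0]
contact_force: [-1.0, 0.4, 0.1]
gripper_width: 0.0005
```

```bash
python3 st.py;python3 snap.py w7
python3 - <<'E'
import cv2
im=cv2.imread("pics/w7.png")
cv2.imwrite("pics/w7b.png",cv2.resize(im[50:120,470:570],None,fx=8,fy=8,interpolation=cv2.INTER_CUBIC))
cv2.imwrite("pics/w7a.png",cv2.resize(im[20:90,120:220],None,fx=8,fy=8,interpolation=cv2.INTER_CUBIC))
from plant import r
for n in ("scene","top"): cv2.imwrite(f"pics/{n}7.png",r.capture(n)[:,:,::-1])
E
```

```text
time_s 21.25
joints [ 18.5454  -0.7283 -41.6681  15.752  -36.5539  47.9708]
tcp_pos [ 0.5181 -0.0854  0.1732]
eef_rot [-163.6626   -1.2953 -102.0108]
contact_force [-1.027   0.4009  0.1032]
gripper_width 0.0005
```

View pics/w7.png

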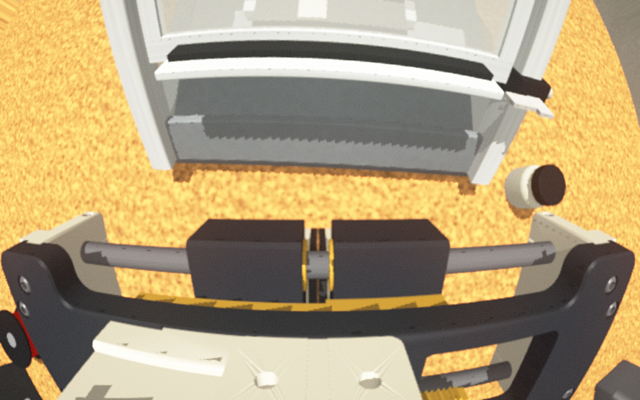

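View pics/w7b.png

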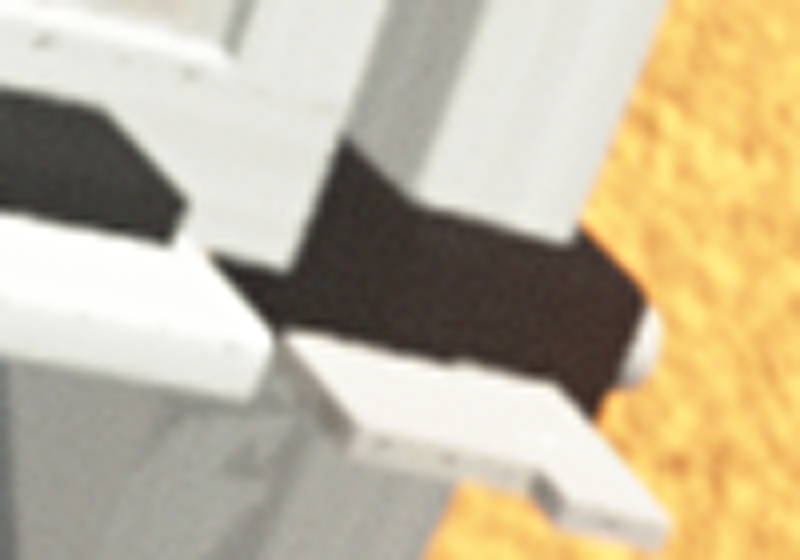

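View pics/w7a.png

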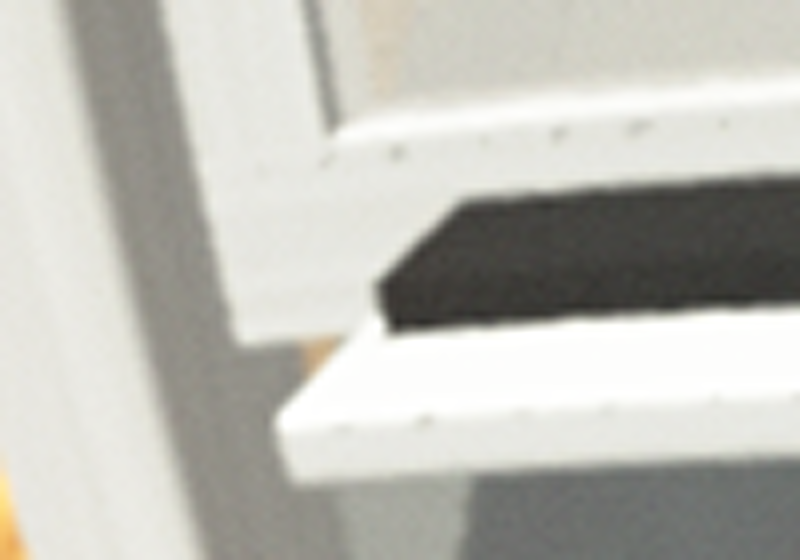

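View pics/scene7.png

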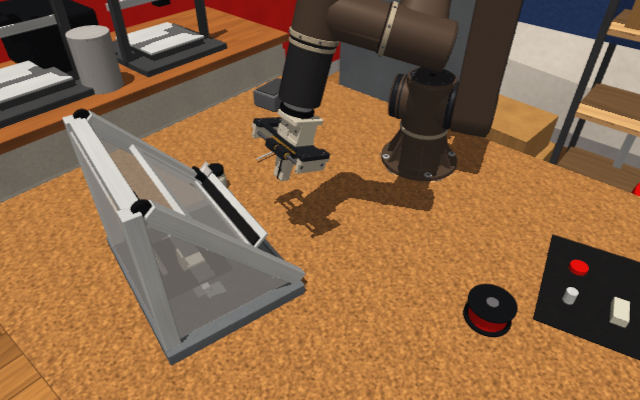

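Run:
```python
from topm import *
import pickle
i=pickle.load(open("w7.pkl","rb"))
for k,u in dict(L=(156.5,80.6),R=(501.6,100.4),P=(515,104),).items(): print(k,sl(i,u,63.9,True))
```

```text
L (np.float64(142.5), np.float64(128.8))
R (np.float64(142.3), np.float64(-129.9))
P (np.float64(141.6), np.float64(-143.8))
```

Call:
step_arm(deltas=[[0, 0, 0, 0, 5, -20, -1], [0, 0, 0, 0, 5, -20, -1], [0, 0, 0, 0, 5, -20, -1], [0, 0, 0, 0, 0, 0, -1], [0, 0, 0, 0, 0, 0, -1]])

```text
time_s: 21.9
tcp_pos: [0.4845, -0.0797, 0.2277]
eef_rot: [-163.7, -1.0, -102.6]
contact_force: [-1.2, 0.0, -1.2]
gripper_width: 0.0004
```

```bash
python3 st.py;python3 snap.py w8
python3 - <<'E'
import cv2
im=cv2.imread("pics/w8.png")
a=cv2.resize(im[80:140,130:230],None,fx=8,fy=8,interpolation=cv2.INTER_CUBIC)
b=cv2.resize(im[90:150,440:540],None,fx=8,fy=8,interpolation=cv2.INTER_CUBIC)
cv2.imwrite("pics/w8a.png",a);cv2.imwrite("pics/w8b.png",b)
E
```

```text
time_s 21.9
joints [ 21.3725  -7.698  -39.3079  13.6681 -46.1507  47.7608]
tcp_pos [ 0.4845 -0.0797  0.2277]
eef_rot [-163.7456   -1.0146 -102.5749]
contact_force [-1.1883  0.0338 -1.2089]
gripper_width 0.0004
```

View pics/w8b.png

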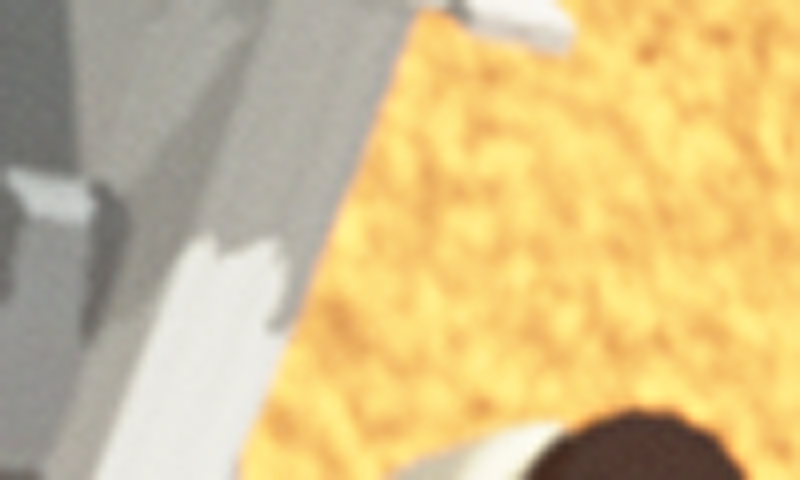

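View pics/top7.png

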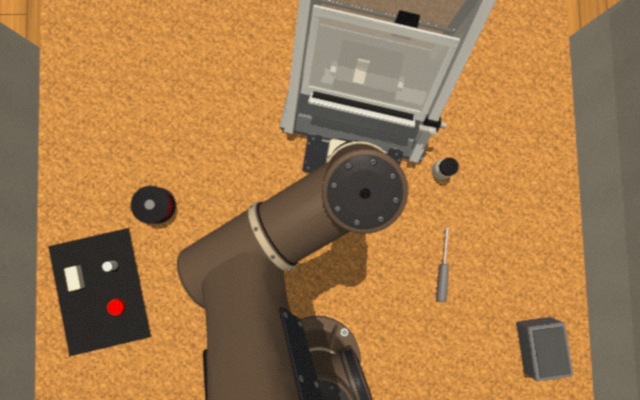

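Lip and blade line up in the last close wrist view, and the spool, jar and driver sit at their original pixels. The hand is clear of everything, so I'm handing in.

```bash
python3 -c "
from plant import r
print(r.close_job())"
```

```text
the job is handed in; nothing more can be done
None
```

The window now stands with the lip's underside about level with the steel pointer, and the job is handed in at about 22 s of the 48 s allowed. I pushed it up from beneath with the shut fingers in two strokes: about 51 mm, then about 1.5–2 mm after a re-check. The hand was then withdrawn clear.

- **Final height:** in the last usable wrist view, the lip's lower edge was at 142.3–142.5 mm along the slope and the pointer's upper edge at 141.6 mm. That puts the lip about 0.8 mm above the pointer along the slope, or about 0.6 mm in height.
- **Measurement spread:** my pointer readings ranged from 140.2 to 141.9 mm across views, so the residual is about the size of the error. A last picture, taken after backing further off, was cropped in the wrong place and gave no extra check.
- **Forces and loose things:** the forces I read while pushing were under about 5 N. The pointer read the same before and after, and the spool, jar and driver look unmoved in the top view.

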